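# Change over the indexing dial of a bracket press

### The job

Change over the press dial: take each finished kicker bracket (the ones with an arm) out of its nest and stand it upright in the wooden tray, and load every bare bracket from the bench into the dial, one to a nest, lowered over the two pins until its base lies flush on the dial. The guard leaves only the front nest open, so index the dial round to bring the nests to the front one after another; finish with the dial clicked in, an empty nest at the front and all loaded brackets under the guard, and leave the loose parts beside the work where they are.

Things in the scene. Friction and masses are not known exactly. Their poses are not given: they have to be found in the camera images.
- bare_a: bare steel kicker bracket, 0.3 kg, or absent. Base 92 (x) x 64 (y) x 5 mm with a 12 mm through hole at x = +34 and x = -34 mm on its centre line; two upright ears (44 mm along x, tops 45 mm above the underside, outer faces 36 mm apart across y), gripped from outside. Fits a nest either way round. Origin: centre of underside. Starts on the bench, left of the press
- bare_b: bare steel kicker bracket, 0.3 kg, or absent. Base 92 (x) x 64 (y) x 5 mm with a 12 mm through hole at x = +34 and x = -34 mm on its centre line; two upright ears (44 mm along x, tops 45 mm above the underside, outer faces 36 mm apart across y), gripped from outside. Fits a nest either way round. Origin: centre of underside. Starts on the bench, left of the press
- bare_c: bare steel kicker bracket, 0.3 kg, or absent. Base 92 (x) x 64 (y) x 5 mm with a 12 mm through hole at x = +34 and x = -34 mm on its centre line; two upright ears (44 mm along x, tops 45 mm above the underside, outer faces 36 mm apart across y), gripped from outside. Fits a nest either way round. Origin: centre of underside. Starts on the bench, left of the press
- bare_d: bare steel kicker bracket, 0.3 kg, or absent. Base 92 (x) x 64 (y) x 5 mm with a 12 mm through hole at x = +34 and x = -34 mm on its centre line; two upright ears (44 mm along x, tops 45 mm above the underside, outer faces 36 mm apart across y), gripped from outside. Fits a nest either way round. Origin: centre of underside. Starts on the bench, left of the press
- finished_a: finished bracket, 0.34 kg, or absent: same base, holes and ears as a bare bracket, gripped the same way, but with a nickel-plated kicker arm between the ears that leans up to the bracket's +x, its white tip 74 mm above the underside at x = 34 mm. Origin: centre of underside. Starts seated in a nest of the dial
- finished_b: finished bracket, 0.34 kg, or absent: same base, holes and ears as a bare bracket, gripped the same way, but with a nickel-plated kicker arm between the ears that leans up to the bracket's +x, its white tip 74 mm above the underside at x = 34 mm. Origin: centre of underside. Starts seated in a nest of the dial
- finished_c: finished bracket, 0.34 kg, or absent: same base, holes and ears as a bare bracket, gripped the same way, but with a nickel-plated kicker arm between the ears that leans up to the bracket's +x, its white tip 74 mm above the underside at x = 34 mm. Origin: centre of underside. Starts seated in a nest of the dial
- press: green arbor press with indexing dial, fixed on the bench. Origin: on the dial's axis at bench height; z up, -x is the open load side facing the robot. Dial: dark steel disc, 300 mm across, top face 55 mm above the bench, central stud 44 mm across and 16 mm high. The press's column and head stand over the far side (x from 57 mm), up to 350 mm high
- guard (a point): middle of the load-side edge of the fixed clear plastic guard, on its top face, 147 mm above the bench, 20 mm from the dial's axis towards the load side. The guard is 5 mm thick, reaches 185 mm back (press +x) and 165 mm to each side, on four 12 mm rods just outside the dial; it covers every nest but the one at the load side
- load (a point): fixed point of the press at the height of the dial's top face, 95 mm from the dial's axis on the load side (press -x): where a nest's centre stands when that nest is at the open front and the dial is clicked in
- dial (a joint): dial angle about its upright axis, rad, growing anticlockwise seen from above; turns either way, two full turns each way from 0. A spring detent clicks it in at every quarter turn (0, +-1.571, +-3.142 ..): up to 0.8 N m to get over it; let go within 0.5 rad of a click, it pulls itself in to within 0.02 rad
- tray: pale wooden tray, fixed on the bench right of the press, 250 (x) x 150 (y) x 30 mm high, walls and floor 4 mm; origin: centre of underside. Holds two brackets, 58 mm either side of the centre along x, each with its long side along the tray's y
- bumper_cap: bystander: green plastic pop bumper cap, 100 mm across, 34 mm high, loose; origin: centre of underside
- bobbin: bystander: white nylon coil bobbin, 52 mm across, 61 mm high, standing loose; origin: centre of underside
- star_post: bystander: translucent blue star post, 44 mm across, 56 mm high, standing loose; origin: centre of underside
- nest0 (a point): centre of nest 0 on the dial's top face, 95 mm from its axis; nests follow one another anticlockwise. Two upright pins, 9 mm thick, 18 mm high, tapered above 11 mm, stand 34 mm either side of it, in line with the radius: along this point's x axis (axes turn with the dial)
- nest1 (a point): centre of nest 1 on the dial's top face, 95 mm from its axis; nests follow one another anticlockwise. Two upright pins, 9 mm thick, 18 mm high, tapered above 11 mm, stand 34 mm either side of it, in line with the radius: along this point's y axis (axes turn with the dial)
- nest2 (a point): centre of nest 2 on the dial's top face, 95 mm from its axis; nests follow one another anticlockwise. Two upright pins, 9 mm thick, 18 mm high, tapered above 11 mm, stand 34 mm either side of it, in line with the radius: along this point's x axis (axes turn with the dial)
- nest3 (a point): centre of nest 3 on the dial's top face, 95 mm from its axis; nests follow one another anticlockwise. Two upright pins, 9 mm thick, 18 mm high, tapered above 11 mm, stand 34 mm either side of it, in line with the radius: along this point's y axis (axes turn with the dial)
- post0 (a point): on the axis of upright black handle post 0 of the dial, 33 mm above the dial's face. The post is 18 mm thick, 50 mm high, 132 mm from the dial's axis, halfway between nest 0 and nest 1; posts pass under the guard. Grip one on the load side to turn the dial
- post1 (a point): on the axis of upright black handle post 1 of the dial, 33 mm above the dial's face. The post is 18 mm thick, 50 mm high, 132 mm from the dial's axis, halfway between nest 1 and nest 2; posts pass under the guard. Grip one on the load side to turn the dial
- post2 (a point): on the axis of upright black handle post 2 of the dial, 33 mm above the dial's face. The post is 18 mm thick, 50 mm high, 132 mm from the dial's axis, halfway between nest 2 and nest 3; posts pass under the guard. Grip one on the load side to turn the dial
- post3 (a point): on the axis of upright black handle post 3 of the dial, 33 mm above the dial's face. The post is 18 mm thick, 50 mm high, 132 mm from the dial's axis, halfway between nest 3 and nest 0; posts pass under the guard. Grip one on the load side to turn the dial
Things that resemble listed ones, but are neither listed nor needed, are in the scene too. What is shaped like the bare_c but purple is not meant. Leave any blue look-alike of the bare_b alone.

How it is judged:
By the outcome, as a careful person would: the job done as asked, in the order asked, and still so for the second after the job is handed in, with the robot touching nothing.
Of bare_a, bare_b, bare_c, bare_d only 2 to 3 are there at a start; the rules pass over those that are not, and their reading is None.
Of finished_a, finished_b, finished_c only 2 to 2 are there at a start; the rules pass over those that are not, and their reading is None.
At some moment in a run one of bare_a, bare_b, bare_c, bare_d may be knocked a few centimetres aside while the robot is not near it.
It also fails if it takes over 210 s, if anything falls off the work surface, if the arm or the gripper's body presses on something with over 40 N, if the wrist force passes 120 N, or if a joint passes its speed limit or range.

### The arm

A 7-joint arm with a two-finger parallel gripper is mounted at the origin on the work surface. World frame = base frame: x ahead of the robot, y to its left, z up, the work surface at z = 0. Lengths are in m, angles in degrees, forces in N, time in s.
With the tool pointing down it reaches from about 0.425 to 0.95 m from the base axis. Payload 4.7 kg.
Tool frame: the origin (TCP) lies midway between the tips of the shut fingers; the grasp point (between the pads) lies 19 mm behind it; z points along the fingers, y is the line along which they close (so a half turn about z gives the same grasp; the last joint's range is limited). The gripper opens to 85 mm and grips with 20 to 120 N. Pads are 22 mm wide; open, the fingers measure 114 mm over their backs; the gripper's body (76 mm by 85 mm) begins 54 mm behind the grasp point. The pads swing forward as they close: fully open they stand 13 mm farther back than shut.
Start: joints at [-73.619, 26.849, -2.785, 87.806, 1.381, 65.374, -4.715], TCP at [0.209, 0.642, 0.231] pointing down, gripper open.
Joint ranges: [-148.3, 148.3], [-19.14, 114.17], [-79.39, 73.82], [5.75, 140.21], [-59.74, 239.74], [12.07, 113.84], [-152.46, 152.46]. Speed limits (degrees/s): [147.25, 147.25, 180, 180, 180, 180, 180].

### API

Orientations are given as a 3x3 rotation matrix whose columns are the frame's x, y, z axes.
In Python, from station import env gives the robot as it stands.
- The arm moves only by the tool step_arm, never from a script. Its arguments are lists of equal length, an entry for each row: "offset": the shift along the tool's x, y, z scaled (see below), a list of three; "twist": the turn, a rotation vector about the tool's x, y, z scaled (see below), a list of three; "gripper": the opening, from -1 (shut) to 1 (fully open). In form: {"offset": [[x, y, z], ...], "twist": [[ax, ay, az], ...], "gripper": [gripper, ...]}. A call has 1 to 12 rows; each row is the pose to reach, as a shift and turn from the pose commanded when the call began, along the tool's axes at that moment, turning the shorter way round; what a row does not reach only later rows make up. The controller multiplies each number of a shift by 300 mm and each number of a turn by 180 degrees. A row lasts 1/10 s, in which the tool goes at most 50 mm and 8.59 degrees, less where a joint would pass 70% of its speed; a pose out of reach is approached as far as the arm can. A call with a number of a shift or a turn outside -1 to 1 is refused whole. A call with a gripper value outside its range is refused whole. The fingers move at their own pace and stop on an object; "grip_force" is the grip in N (left out, the last holds). Time passes only in rows, so rows that repeat a pose let the fingers close. It gives the time, the measured TCP pose, the force, the opening and the grip force at its end, in the units of the state.
- env.observe(): the state, without advancing time (a new reading comes with each control period).
- env.grab_frame(name): name is "side" or "top"; returns a dict with "pixels" (420x560x3 uint8, red, green, blue), "mtx" (3x3 intrinsics, pixels), "rvec" (rotation vector, rad) and "tvec" (3), from world to camera coordinates, as OpenCV has them. Camera axes: x right, y down, z forward; pixel columns grow to the right and rows downward; lengths in m; the calibration is good to about 2 mm. A picture is of the moment at which its call begins. There is no depth.
- env.close_job(): hands the job in; it is judged then, once.
The state is a dict: "time_s": time; "joints": joint angles; "qvel": joint speeds; "effort": joint torques, N m; "tcp_pos": TCP position; "orientation": TCP orientation; "contact_force": force on the tool from outside, world axes, zero at the start; "wrist_torque": the same for the moment, N m; "grip_width": finger opening in m; "grasp_force": force on a finger pad.
Only numpy, scipy, OpenCV 4.12 (cv2) and the standard library are available. Lean on these libraries where they do the work, as an engineer would, in place of code of your own. Each camera call takes 0.05 s, during which the arm holds its last target. There are 200 camera calls.

## Working session

There is one attempt and no reset: what is moved stays moved. The work goes in short steps, Python scripts to look and compute and a tool call to move; the robot and the scene stay as the last step left them, time stands still between calls to the robot, and variables do not carry over. Pictures are saved under pics/ and viewed, at most 14 in all, crops included, and the job is handed in when it is done.

Besides the shell and the picture viewer there is one more tool, called after ">>>" by a JSON object that holds its "fn" and its "kwargs". step_arm: Moves the arm, as the interface text tells. Its arguments: {"type":"object","properties":{"offset":{"type":"array","items":{"type":"array","items":{"type":"number","minimum":-1,"maximum":1}}},"twist":{"type":"array","items":{"type":"array","items":{"type":"number","minimum":-1,"maximum":1}}},"gripper":{"type":"array","items":{"type":"number"}},"grip_force":{"type":"number"}},"required":["offset","twist","gripper"]}

```bash
mkdir -p pics; ls
cat > h.py <<'E'
import numpy as np, cv2, sys
from station import env
def grab(n,name=None):
    f=env.grab_frame(n)
    if name: cv2.imwrite('pics/'+name+'.png',f['pixels'][:,:,::-1])
    return f
def px(f,P):
    return cv2.projectPoints(np.array(P,float).reshape(-1,3),np.array(f['rvec'],float),np.array(f['tvec'],float),np.array(f['mtx'],float),None)[0].reshape(-1,2)
def ray(f,uv,z):
    R=cv2.Rodrigues(np.array(f['rvec'],float))[0];t=np.array(f['tvec'],float).ravel()
    uv=np.array(uv,float).reshape(-1,2);d=np.c_[uv,np.ones(len(uv))]@np.linalg.inv(np.array(f['mtx'],float)).T@R
    c=-R.T@t; return c+d*((z-c[2])/d[:,2])[:,None]
E
python3 - <<'E'
from h import *
np.set_printoptions(precision=4,suppress=True)
a=grab('top','top0');b=grab('side','side0')
for f in(a,b): print(-cv2.Rodrigues(np.array(f['rvec'],float))[0].T@np.array(f['tvec'],float).ravel(), f['mtx'])
o=env.observe();print(o['time_s'],o['tcp_pos'],o['orientation'],o['grip_width'])
for f,n in((a,'top0b'),(b,'side0b')): cv2.imwrite('pics/'+n+'.png',cv2.resize(f['pixels'][:,:,::-1],(800,600),interpolation=cv2.INTER_CUBIC))
E
```

```text
pics
[0.3144 0.1017 1.0565] [[379.3002   0.     283.5759]
 [  0.     379.3002 208.2169]
 [  0.       0.       1.    ]]
[-0.2239 -0.675   0.7477] [[517.8638   0.     278.2379]
 [  0.     517.8638 205.611 ]
 [  0.       0.       1.    ]]
0.1 [0.2088 0.6414 0.2304] [[-0.9509  0.3096 -0.0005]
 [ 0.3096  0.9509 -0.0016]
 [-0.0001 -0.0017 -1.    ]] 0.08521775539205775
```

View pics/top0b.png

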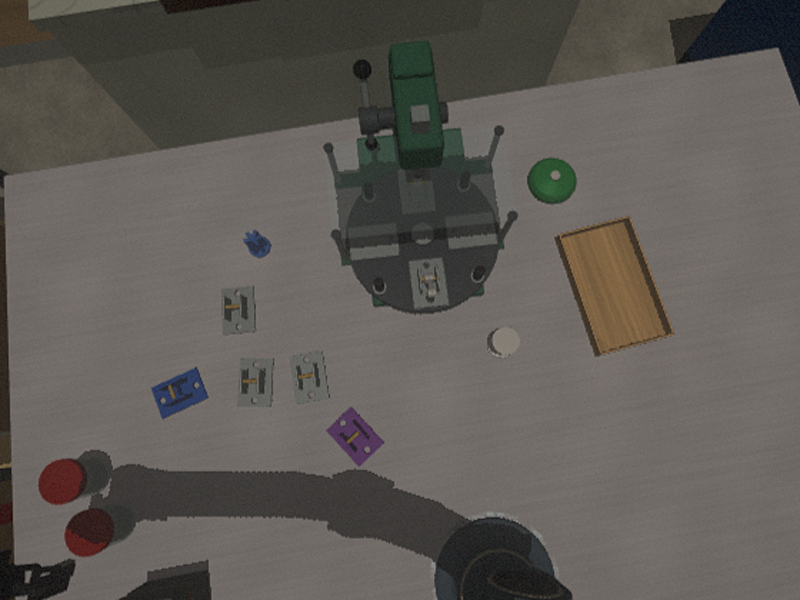

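View pics/side0b.png

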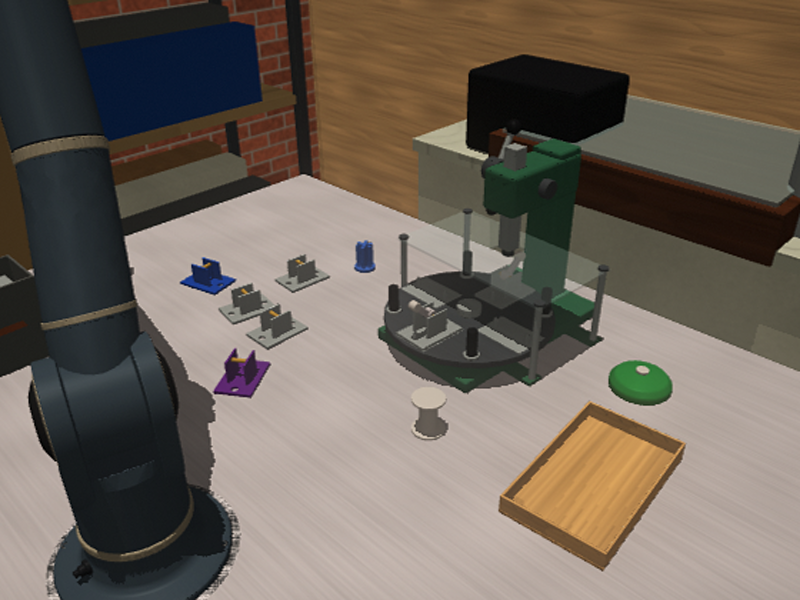

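The top view shows three bare brackets at (238,310), (255,382) and (310,377), with blue and purple look-alikes at (180,393) and (355,436). A finished bracket stands at the front nest (428,283) and the tray is at (615,287). I'll zoom in on the dial to see the other nests.

Run:
```python
import cv2,numpy as np
a=cv2.imread('pics/top0.png');b=cv2.imread('pics/side0.png')
A=cv2.resize(a[85:225,225:375],(400,373),interpolation=cv2.INTER_CUBIC)
A2=cv2.resize(a[195:290,145:275],(400,292),interpolation=cv2.INTER_CUBIC)
B=cv2.resize(b[150:280,255:435],(400,289),interpolation=cv2.INTER_CUBIC)
im=np.zeros((600,800,3),np.uint8)
im[:373,:400]=A;im[:292,400:]=A2;im[300:589,400:]=B
im=np.clip(im*1.5,0,255).astype(np.uint8)
cv2.imwrite('pics/crop1.png',im)
```

```text
(no output)
```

View pics/crop1.png

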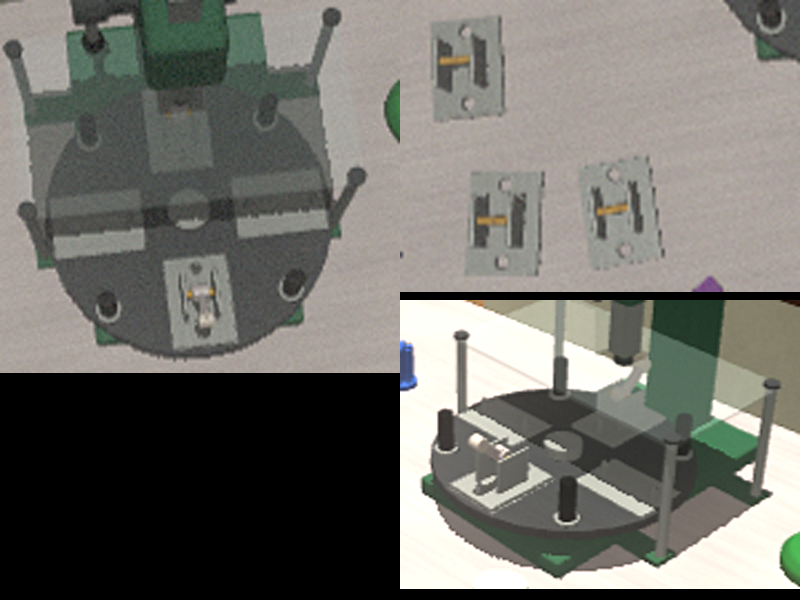

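```bash
cat > m0.py <<'E'
from h import *
np.set_printoptions(precision=4,suppress=True)
f=grab('top')
A=lambda p:np.array(p,float)/ (400/150)+[225,85]
A2=lambda p:(np.array(p,float)-[400,0])/(400/130)+[145,195]
def rep(n,c,z):
    w=ray(f,c,z)[:,:2]; s=np.linalg.norm(w-np.roll(w,-1,0),axis=1)
    ex=(w[3]-w[0]+w[2]-w[1])/2; print(n,w.mean(0),'sides',s,'yaw',np.degrees(np.arctan2(ex[1],ex[0]))); return w
rep('front',A([(163,262),(228,253),(238,340),(172,350)]),.06)
l=rep('left',A([(50,198),(140,190),(145,248),(55,258)]),.055)
r=rep('right',A([(230,180),(318,170),(328,228),(237,238)]),.055)
print('mid',(l.mean(0)+r.mean(0))/2, l.mean(0)-r.mean(0))
print('stud',ray(f,A([(188,209)]),.071))
rep('b1',A2([(433,22),(500,16),(505,115),(437,121)]),.005)
rep('b2',A2([(470,172),(544,172),(540,276),(466,274)]),.005)
rep('b3',A2([(580,166),(648,156),(662,258),(592,270)]),.005)
T=lambda p:np.array(p,float)*.7
rep('tray',T([(557,237),(628,218),(673,332),(598,355)]),.03)
# dial edge fit
g=f['pixels'].astype(int)
rows=[]
E
python3 m0.py
```

```text
front [0.547  0.0176] sides [0.0673 0.0913 0.0671 0.0921] yaw 175.21235706439361
left [0.6484 0.1064] sides [0.0942 0.0633 0.0932 0.0653] yaw 175.0449938245509
right [ 0.6356 -0.0821] sides [0.093  0.0641 0.0949 0.0636] yaw 176.20921238721635
mid [0.642  0.0121] [0.0129 0.1885]
stud [[0.6416 0.0127 0.071 ]]
b1 [0.572  0.3923] sides [0.062  0.0931 0.0618 0.093 ] yaw 175.95475956206187
b2 [0.426  0.3766] sides [0.0667 0.0918 0.0656 0.0901] yaw 170.78795316564972
b3 [0.4172 0.2738] sides [0.0617 0.0919 0.0625 0.0932] yaw 179.06097708219858
tray [ 0.4864 -0.3383] sides [0.1494 0.2392 0.1527 0.2426] yaw -174.69732337952442
```

```bash
cat >> h.py <<'E'
from scipy.spatial.transform import Rotation as Ro
def Rw(th):
    c,s=np.cos(np.radians(th)),np.sin(np.radians(th)); return np.array([[c,s,0],[s,-c,0],[0,0,-1.]])
AX=np.array([.6418,.0124]);YAW=-4.1
def pw(x,y,yaw=None):
    a=np.radians(YAW if yaw is None else yaw);return AX+[x*np.cos(a)-y*np.sin(a),x*np.sin(a)+y*np.cos(a)]
def plan(calls,start=None):
    """calls: list of lists of (x,y,z,thx); thx = world angle of tool x"""
    if start is None:
        o=env.observe();p=np.array(o['tcp_pos']);R=np.array(o['orientation'])
        print('t%.1f'%o['time_s'],'tcp',p.round(4),'thx %.1f'%np.degrees(np.arctan2(R[1,0],R[0,0])),'w',round(o['grip_width'],4),'F',np.round(o['contact_force'],1),'gf',round(float(np.max(o['grasp_force'])),1))
    else: p=np.array(start[:3]);R=Rw(start[3])
    for i,c in enumerate(calls):
        p0,R0=p,R;q=p0
        for (x,y,z,th) in c:
            p=np.array([x,y,z]);R=Rw(th)
            rv=Ro.from_matrix(R0.T@R).as_rotvec(degrees=True)
            prev=locals().get('Rl',R0)
            print(' call',i,'off',((R0.T@(p-p0))/.3).round(3).tolist(),'twist',(rv/180).round(3).tolist(),'dist rows %.1f'%(np.linalg.norm(p-q)/.05))
            q=p
E
python3 - <<'E'
from h import *
f=pw(-95,0) if 0 else pw(-.095,0);print(f)
plan([[(.37,.33,.22,170)],[(*f,.18,175.9)],[(*f,.065,175.9)]])
E
```

```text
[0.54704313 0.01919226]
t0.1 tcp [0.2089 0.6414 0.2305] thx 162.0 w 0.0853 F [ 1.1  0.2 -0.5] gf 0.0
 call 0 off [-0.832, -0.821, 0.036] twist [-0.0, -0.0, -0.045] dist rows 7.0
 call 1 off [-0.761, -0.918, 0.133] twist [0.0, 0.0, -0.033] dist rows 7.2
 call 2 off [0.0, 0.0, 0.383] twist [0.0, 0.0, 0.0] dist rows 2.3
```

>>> {"fn": "step_arm", "kwargs": {"offset": [[-0.832,-0.821,0.036],[-0.832,-0.821,0.036],[-0.832,-0.821,0.036],[-0.832,-0.821,0.036],[-0.832,-0.821,0.036],[-0.832,-0.821,0.036],[-0.832,-0.821,0.036],[-0.832,-0.821,0.036]], "twist": [[0,0,-0.045],[0,0,-0.045],[0,0,-0.045],[0,0,-0.045],[0,0,-0.045],[0,0,-0.045],[0,0,-0.045],[0,0,-0.045]], "gripper": [1,1,1,1,1,1,1,1]}}

```text
time_s: 0.95
tcp_pos: [0.3735, 0.3231, 0.2202]
orientation: [[-0.983, 0.184, 0.001], [0.184, 0.983, -0.004], [-0.001, -0.003, -1.0]]
contact_force: [0.6, 0.1, -0.8]
grip_width: 0.0854
grasp_force: 0.0
```

>>> {"fn": "step_arm", "kwargs": {"offset": [[-0.761,-0.918,0.133],[-0.761,-0.918,0.133],[-0.761,-0.918,0.133],[-0.761,-0.918,0.133],[-0.761,-0.918,0.133],[-0.761,-0.918,0.133],[-0.761,-0.918,0.133],[-0.761,-0.918,0.133],[-0.761,-0.918,0.133]], "twist": [[0,0,-0.033],[0,0,-0.033],[0,0,-0.033],[0,0,-0.033],[0,0,-0.033],[0,0,-0.033],[0,0,-0.033],[0,0,-0.033],[0,0,-0.033]], "gripper": [1,1,1,1,1,1,1,1,1]}}

```text
time_s: 1.85
tcp_pos: [0.5478, 0.0179, 0.18]
orientation: [[-0.997, 0.074, -0.001], [0.074, 0.997, -0.001], [0.001, -0.001, -1.0]]
contact_force: [0.1, 0.4, -0.3]
grip_width: 0.0851
grasp_force: 0.0
```

Run:
```python
from h import *
f=pw(-.095,0)
plan([[(*f,.18,175.9),(*f,.065,175.9)]])
a=grab('top');b=grab('side')
A=cv2.resize(a['pixels'][85:225,225:375,::-1],(400,373),interpolation=cv2.INTER_CUBIC)
B=cv2.resize(b['pixels'][130:280,255:435,::-1],(400,333),interpolation=cv2.INTER_CUBIC)
im=np.zeros((380,800,3),np.uint8);im[:373,:400]=A;im[:333,400:]=B
cv2.imwrite('pics/c2.png',np.clip(im*1.5,0,255).astype(np.uint8))
```

```text
t1.9 tcp [0.5478 0.0179 0.18  ] thx 175.8 w 0.0851 F [ 0.1  0.4 -0.3] gf 0.0
 call 0 off [0.003, 0.004, 0.0] twist [-0.0, -0.0, -0.001] dist rows 0.0
 call 0 off [0.002, 0.005, 0.383] twist [-0.0, -0.0, -0.001] dist rows 2.3
```

View pics/c2.png

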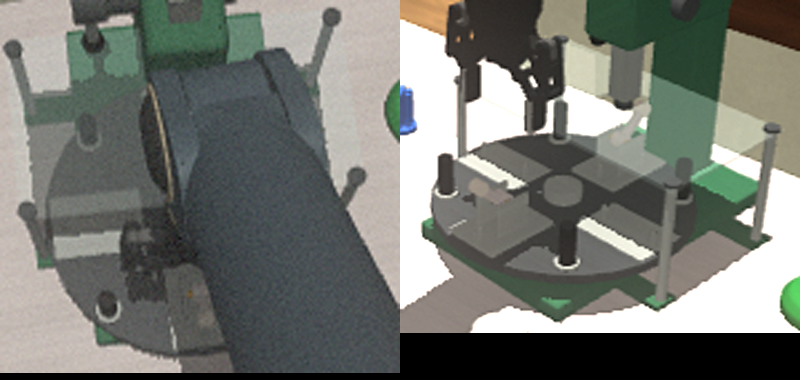

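The gripper hangs over the front nest, its fingers at (470,80) and (535,110) in the side crop, on either side of the bracket at (485,200). I'll go down and grip.

>>> {"fn": "step_arm", "kwargs": {"offset": [[0.002,0.005,0.2],[0.002,0.005,0.32],[0.002,0.005,0.383],[0.002,0.005,0.383],[0.002,0.005,0.383],[0.002,0.005,0.383],[0.002,0.005,0.383],[0.002,0.005,0.383],[0.002,0.005,0.383],[0.002,0.005,0.383],[0.002,0.005,0.383]], "twist": [[0,0,0],[0,0,0],[0,0,0],[0,0,0],[0,0,0],[0,0,0],[0,0,0],[0,0,0],[0,0,0],[0,0,0],[0,0,0]], "gripper": [1,1,1,1,-1,-1,-1,-1,-1,-1,-1], "grip_force": 60}}

```text
time_s: 3.05
tcp_pos: [0.5482, 0.021, 0.0676]
orientation: [[-0.998, 0.07, 0.003], [0.07, 0.998, 0.0], [-0.003, 0.001, -1.0]]
contact_force: [-1.5, -0.4, 5.5]
grip_width: 0.0352
grasp_force: 61.4
```

Run:
```python
from h import *
plan([[]]); o=env.observe();print(np.array(o['contact_force']),o['wrist_torque'])
```

```text
t3.0 tcp [0.5482 0.021  0.0676] thx 176.0 w 0.0352 F [-1.5 -0.4  5.5] gf 61.4
[-1.48739605 -0.3544252   5.49648214] [-0.37379702  0.15574772 -0.04882397]
```

>>> {"fn": "step_arm", "kwargs": {"offset": [[0,0,-0.05],[0,0,-0.12],[0,0,-0.25],[0,0,-0.383],[0,0,-0.383]], "twist": [[0,0,0],[0,0,0],[0,0,0],[0,0,0],[0,0,0]], "gripper": [-1,-1,-1,-1,-1]}}

```text
time_s: 3.55
tcp_pos: [0.5505, 0.0213, 0.1863]
orientation: [[-0.997, 0.07, 0.012], [0.07, 0.998, 0.002], [-0.011, 0.003, -1.0]]
contact_force: [1.3, 0.7, -2.9]
grip_width: 0.0352
grasp_force: 61.2
```

Run:
```python
from h import *
a=np.radians(5.3);c=np.array([.4864,-.3383]);d=.058*np.array([np.cos(a),np.sin(a)]);print(c+d,c-d)
plan([[(.49,-.17,.19,135)],[(*(c+d),.17,95.3)],[(*(c+d),.05,95.3),(*(c+d),.0165,95.3)]])
o=env.observe();print(np.round(o['joints'],1))
grab('side','s3')
```

```text
[ 0.54415203 -0.33294251] [ 0.42864797 -0.34365749]
t3.5 tcp [0.5505 0.0213 0.1863] thx 176.0 w 0.0352 F [ 1.3  0.7 -2.9] gf 61.2
 call 0 off [0.156, -0.65, -0.016] twist [0.002, 0.003, 0.228] dist rows 4.0
 call 1 off [-0.512, -0.256, 0.067] twist [0.0, 0.0, 0.221] dist rows 3.5
 call 2 off [0.0, 0.0, 0.4] twist [0.0, 0.0, 0.0] dist rows 2.4
 call 2 off [0.0, 0.0, 0.512] twist [0.0, 0.0, 0.0] dist rows 0.7
[-17.8  17.7  13.8 108.9  -5.3  53.3  84.5]
```

>>> {"fn": "step_arm", "kwargs": {"offset": [[0.156,-0.65,-0.016],[0.156,-0.65,-0.016],[0.156,-0.65,-0.016],[0.156,-0.65,-0.016],[0.156,-0.65,-0.016],[0.156,-0.65,-0.016]], "twist": [[0.002,0.003,0.228],[0.002,0.003,0.228],[0.002,0.003,0.228],[0.002,0.003,0.228],[0.002,0.003,0.228],[0.002,0.003,0.228]], "gripper": [-1,-1,-1,-1,-1,-1]}}

```text
time_s: 4.2
tcp_pos: [0.4848, -0.1711, 0.184]
orientation: [[-0.704, 0.71, -0.014], [0.71, 0.704, -0.001], [0.009, -0.011, -1.0]]
contact_force: [0.0, 1.5, -4.0]
grip_width: 0.0354
grasp_force: 61.5
```

>>> {"fn": "step_arm", "kwargs": {"offset": [[-0.512,-0.256,0.067],[-0.512,-0.256,0.067],[-0.512,-0.256,0.067],[-0.512,-0.256,0.067],[-0.512,-0.256,0.067],[-0.512,-0.256,0.067],[-0.512,-0.256,0.067]], "twist": [[0,0,0.221],[0,0,0.221],[0,0,0.221],[0,0,0.221],[0,0,0.221],[0,0,0.221],[0,0,0.221]], "gripper": [-1,-1,-1,-1,-1,-1,-1]}}

```text
time_s: 4.9
tcp_pos: [0.541, -0.3306, 0.1635]
orientation: [[-0.097, 0.995, -0.013], [0.995, 0.097, 0.001], [0.002, -0.013, -1.0]]
contact_force: [-0.2, 0.1, -3.9]
grip_width: 0.0349
grasp_force: 61.4
```

Run:
```python
from h import *
plan([[(.544,-.333,.06,95.3),(.544,-.333,.017,95.3)]])
b=grab('side');a=grab('top')
cv2.imwrite('pics/c3.png',np.clip(np.hstack([cv2.resize(b['pixels'][170:420,280:560,::-1],(420,375)),cv2.resize(a['pixels'][130:270,350:490,::-1],(375,375))])*1.4,0,255).astype(np.uint8))
```

```text
t4.9 tcp [ 0.541  -0.3306  0.1635] thx 95.5 w 0.0349 F [-0.2  0.1 -3.9] gf 61.4
 call 0 off [-0.01, 0.013, 0.345] twist [-0.004, -0.001, 0.001] dist rows 2.1
 call 0 off [-0.01, 0.015, 0.488] twist [-0.004, -0.001, 0.001] dist rows 0.9
```

View pics/c3.png

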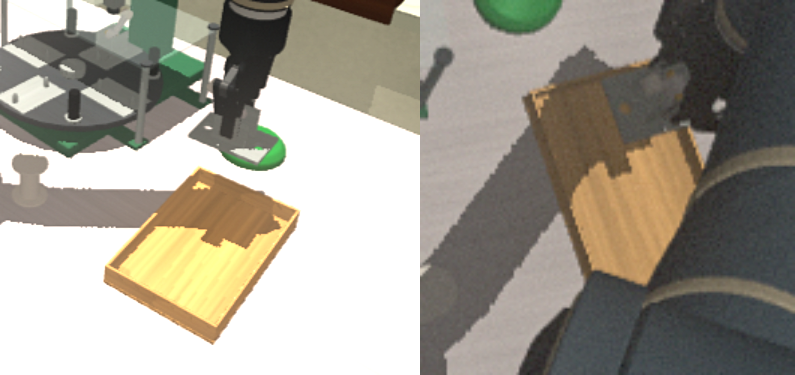

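The bracket is held level over the far half of the tray: side crop (240,140), tray beneath it. The front nest's two pins now show, at (15,95) and (45,83). I'll lower it in.

>>> {"fn": "step_arm", "kwargs": {"offset": [[-0.01,0.013,0.15],[-0.01,0.013,0.3],[-0.01,0.015,0.4],[-0.01,0.015,0.46],[-0.01,0.015,0.488],[-0.01,0.015,0.488],[-0.01,0.015,0.488],[-0.01,0.015,0.488],[-0.01,0.015,0.488]], "twist": [[-0.004,0,0],[-0.004,0,0],[-0.004,0,0],[-0.004,0,0],[-0.004,0,0],[-0.004,0,0],[-0.004,0,0],[-0.004,0,0],[-0.004,0,0]], "gripper": [-1,-1,-1,-1,-1,-1,-1,-1,-1]}}

```text
time_s: 5.9
tcp_pos: [0.5444, -0.3362, 0.0198]
orientation: [[-0.091, 0.996, 0.003], [0.996, 0.091, -0.001], [-0.002, 0.003, -1.0]]
contact_force: [-1.0, -0.1, -3.3]
grip_width: 0.0357
grasp_force: 61.5
```

>>> {"fn": "step_arm", "kwargs": {"offset": [[0,0,0],[0,0,0],[0,0,0],[0,0,0],[0,0,-0.2],[0,0,-0.4],[0,0,-0.6],[0,0,-0.6]], "twist": [[0,0,0],[0,0,0],[0,0,0],[0,0,0],[0,0,0],[0,0,0],[0,0,0],[0,0,0]], "gripper": [0.6,0.6,0.6,0.6,0.6,0.6,0.6,0.6]}}

```text
time_s: 6.7
tcp_pos: [0.5444, -0.3371, 0.2029]
orientation: [[-0.09, 0.996, 0.006], [0.996, 0.09, -0.003], [-0.004, 0.006, -1.0]]
contact_force: [0.1, -1.0, 0.5]
grip_width: 0.0685
grasp_force: 0.0
```

Run:
```python
from h import *
plan([[(.48,-.08,.19,140)],[(.45,.14,.19,170)],[(.417,.274,.15,180)]])
b=grab('side');a=grab('top')
x=cv2.resize(b['pixels'][130:270,230:400,::-1],(425,350),interpolation=cv2.INTER_CUBIC)
y=cv2.resize(b['pixels'][260:420,330:500,::-1],(372,350))
z=cv2.resize(a['pixels'][190:290,100:270,::-1],(425,250),interpolation=cv2.INTER_CUBIC)
im=np.zeros((600,797,3),np.uint8);im[:350,:425]=x;im[:350,425:]=y;im[350:,:425]=z
cv2.imwrite('pics/c4.png',np.clip(im*1.4,0,255).astype(np.uint8))
```

```text
t6.7 tcp [ 0.5444 -0.3371  0.2029] thx 95.2 w 0.0685 F [ 0.1 -1.   0.5] gf 0.0
 call 0 off [0.873, -0.137, 0.039] twist [0.001, 0.002, -0.249] dist rows 5.3
 call 1 off [0.548, 0.497, 0.0] twist [0.0, 0.0, -0.167] dist rows 4.4
 call 2 off [0.186, 0.421, 0.133] twist [0.0, 0.0, -0.056] dist rows 2.9
```

View pics/c4.png

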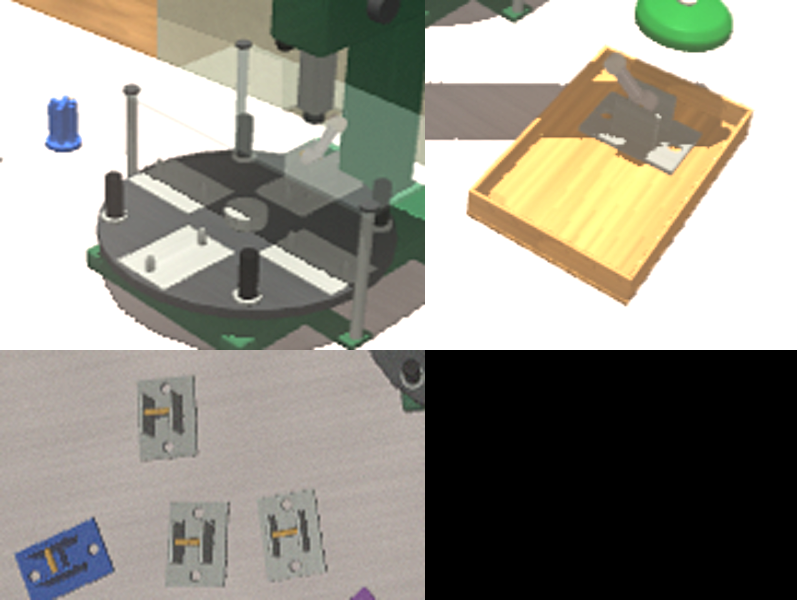

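The finished bracket stands in the tray at (640,110), the front nest is empty with pins at (150,258) and (203,231), and the bare brackets have not moved. Next I'll measure the pins and the holes of bare3.

Run:
```python
from h import *
np.set_printoptions(precision=4,suppress=True)
b=grab('side');a=grab('top')
p=ray(b,np.array([(150,256),(203,230)])/2.5+[230,130],.073);print('pins side',p[:,:2],p[:,:2].mean(0),np.linalg.norm(p[1]-p[0]),np.degrees(np.arctan2(*(p[1]-p[0])[1::-1])))
for n,h in (('b3',[(285,503),(300,573)]),('b2',[(198,513),(196,576)]),('b1',[(166,389),(168,447)])):
    p=ray(a,(np.array(h)-[0,350])/2.5+[100,190],.005);d=p[0]-p[1];print(n,p[:,:2].mean(0),np.linalg.norm(d),'yaw',np.degrees(np.arctan2(d[1],d[0])))
f=pw(-.095,0);print(f, px(b,[[*pw(-.129,0),.073],[*pw(-.061,0),.073]]),np.array([(150,256),(203,230)])/2.5+[230,130])
```

```text
pins side [[0.5116 0.016 ]
 [0.5797 0.0099]] [0.5456 0.013 ] 0.06838263830651595 -5.117082157809806
b3 [0.4138 0.2734] 0.07867832965642146 yaw 3.931016727076818
b2 [0.4255 0.3776] 0.06848694852726976 yaw -8.787642042099675
b1 [0.5722 0.3938] 0.06703168463948976 yaw -4.639490755091277
[0.547  0.0192] [[288.7174 231.2127]
 [309.4213 220.7411]] [[290.  232.4]
 [311.2 222. ]]
```

>>> {"fn": "step_arm", "kwargs": {"offset": [[0.873,-0.137,0.039],[0.873,-0.137,0.039],[0.873,-0.137,0.039],[0.873,-0.137,0.039],[0.873,-0.137,0.039],[0.873,-0.137,0.039],[0.873,-0.137,0.039]], "twist": [[0.001,0.002,-0.249],[0.001,0.002,-0.249],[0.001,0.002,-0.249],[0.001,0.002,-0.249],[0.001,0.002,-0.249],[0.001,0.002,-0.249],[0.001,0.002,-0.249]], "gripper": [1,1,1,1,1,1,1]}}

```text
time_s: 7.6
tcp_pos: [0.4774, -0.0756, 0.185]
orientation: [[-0.769, 0.639, -0.008], [0.639, 0.769, 0.005], [0.009, -0.001, -1.0]]
contact_force: [-0.5, 0.1, 0.4]
grip_width: 0.0855
grasp_force: 0.0
```

>>> {"fn": "step_arm", "kwargs": {"offset": [[0.548,0.497,0],[0.548,0.497,0],[0.548,0.497,0],[0.548,0.497,0],[0.548,0.497,0],[0.548,0.497,0]], "twist": [[0,0,-0.167],[0,0,-0.167],[0,0,-0.167],[0,0,-0.167],[0,0,-0.167],[0,0,-0.167]], "gripper": [1,1,1,1,1,1]}}

```text
time_s: 8.2
tcp_pos: [0.4488, 0.1435, 0.1866]
orientation: [[-0.986, 0.169, -0.005], [0.169, 0.986, 0.003], [0.006, 0.002, -1.0]]
contact_force: [-0.7, 0.3, 0.2]
grip_width: 0.0853
grasp_force: 0.0
```

```bash
cat > fit.py <<'E'
from h import *
from scipy.optimize import minimize
def fit(f,img,x,y,yaw,z=.005):
    im=cv2.GaussianBlur(img.astype(np.float32),(0,0),.7)
    ch=im[:,:,1]-im[:,:,0]
    if abs(ch).mean()<0: pass
    n=np.linspace(-1,1,31)
    def pts(L,W): 
        return np.vstack([np.c_[n*L,0*n+W],np.c_[n*L,0*n-W],np.c_[0*n+L,n*W],np.c_[0*n-L,n*W]])
    I=pts(.043,.029);O=pts(.049,.035)
    def s(p,P):
        a=np.radians(p[2]);X=p[0]+P[:,0]*np.cos(a)-P[:,1]*np.sin(a);Y=p[1]+P[:,0]*np.sin(a)+P[:,1]*np.cos(a)
        q=px(f,np.c_[X,Y,0*X+z]).astype(np.float32)
        return cv2.remap(ch,q[:,0].copy(),q[:,1].copy(),cv2.INTER_LINEAR).ravel()
    best=None
    for k in range(3):
        r=minimize(lambda p:-(s(p,I).mean()-s(p,O).mean()),[x,y,yaw],method='Nelder-Mead',options=dict(initial_simplex=[[x,y,yaw],[x+.004,y,yaw],[x,y+.004,yaw],[x,y,yaw+4]],xatol=1e-5,fatol=1e-4))
        x,y,yaw=r.x
    return r.x.round(4),round(-r.fun,2)
E
python3 - <<'E'
from fit import *
a=grab('top');i0=cv2.imread('pics/top0.png')[:,:,::-1]
for n,g in(('b1',(.572,.393,-4)),('b2',(.426,.377,-9)),('b3',(.4165,.2738,-1))):
    print(n,fit(a,i0,*g),fit(a,a['pixels'],*g))
print('front',fit(a,i0,.547,.0185,-4.2,.06))
grab('side','s5');cv2.imwrite('pics/t5.png',a['pixels'][:,:,::-1])
plan([[(.4165,.274,.15,180)]])
E
```

```text
b1 (array([ 0.5745,  0.3948, -5.3917]), np.float64(5.01)) (array([ 0.5741,  0.3949, -4.4453]), np.float64(5.61))
b2 (array([  0.428 ,   0.3782, -10.3147]), np.float64(5.51)) (array([  0.428 ,   0.378 , -10.3196]), np.float64(5.98))
b3 (array([0.4188, 0.2753, 0.4426]), np.float64(5.41)) (array([0.4187, 0.2752, 0.397 ]), np.float64(6.04))
front (array([ 0.538 ,  0.0197, -1.6491]), np.float64(1.48))
t8.3 tcp [0.4493 0.1396 0.1867] thx 169.9 w 0.0854 F [-0.2  0.1  0.6] gf 0.0
 call 0 off [0.186, 0.422, 0.124] twist [0.0, -0.002, -0.056] dist rows 2.9
```

```bash
sed -i 's/def fit(f,img,x,y,yaw,z=.005):/def fit(f,img,x,y,yaw,z=.005,gray=False):/; s/    if abs(ch).mean()<0: pass/    if gray: ch=im.mean(2)/' fit.py
python3 - <<'E'
from fit import *
a=grab('top');i0=cv2.imread('pics/top0.png')[:,:,::-1]
print('front',fit(a,i0,.548,.020,-4.2,.06,True),fit(a,i0,.546,.018,-3,.06,True))
plan([[(.4188,.2753,.15,180.4),(.4188,.2753,.012,180.4)]])
E
```

```text
front (array([ 0.5483,  0.019 , -3.6339]), np.float64(31.98)) (array([ 0.5483,  0.019 , -3.6049]), np.float64(31.99))
t8.3 tcp [0.4494 0.139  0.1868] thx 169.8 w 0.0853 F [-0.3 -0.3 -0.1] gf 0.0
 call 0 off [0.18, 0.429, 0.124] twist [0.0, -0.002, -0.059] dist rows 2.9
 call 0 off [0.178, 0.429, 0.584] twist [0.0, -0.002, -0.059] dist rows 2.8
```

>>> {"fn": "step_arm", "kwargs": {"offset": [[0.18,0.429,0.124],[0.18,0.429,0.124],[0.18,0.429,0.124],[0.18,0.429,0.124],[0.18,0.429,0.35],[0.18,0.429,0.5],[0.18,0.429,0.577],[0.18,0.429,0.577],[0.18,0.429,0.577]], "twist": [[0,-0.002,-0.059],[0,-0.002,-0.059],[0,-0.002,-0.059],[0,-0.002,-0.059],[0,-0.002,-0.059],[0,-0.002,-0.059],[0,-0.002,-0.059],[0,-0.002,-0.059],[0,-0.002,-0.059]], "gripper": [1,1,1,1,1,1,1,1,1]}}

```text
time_s: 9.25
tcp_pos: [0.4184, 0.2762, 0.0152]
orientation: [[-1.0, -0.009, 0.002], [-0.009, 1.0, 0.002], [-0.002, 0.002, -1.0]]
contact_force: [-0.8, -0.6, 0.6]
grip_width: 0.0854
grasp_force: 0.0
```

>>> {"fn": "step_arm", "kwargs": {"offset": [[0,0,0],[0,0,0],[0,0,0],[0,0,0],[0,0,0],[0,0,0],[0,0,0]], "twist": [[0,0,0],[0,0,0],[0,0,0],[0,0,0],[0,0,0],[0,0,0],[0,0,0]], "gripper": [-1,-1,-1,-1,-1,-1,-1]}}

```text
time_s: 9.95
tcp_pos: [0.4179, 0.2777, 0.0165]
orientation: [[-1.0, -0.012, 0.004], [-0.012, 1.0, 0.003], [-0.004, 0.003, -1.0]]
contact_force: [-0.8, -2.9, 10.0]
grip_width: 0.0352
grasp_force: 61.9
```

Run:
```python
from h import *
o=env.observe();p=o['tcp_pos']
print((np.array(p)-[.4188,.2753,0]).round(4))
plan([[(p[0],p[1],.17,180.4)],[(.50,.09,.18,178)],[(.5483,.0205,.15,176)]])
```

```text
[-0.0009  0.0024  0.0165]
t9.9 tcp [0.4179 0.2777 0.0165] thx -179.3 w 0.0352 F [-0.8 -2.9 10. ] gf 61.9
 call 0 off [-0.002, 0.002, -0.512] twist [0.001, 0.001, 0.001] dist rows 3.1
 call 1 off [-0.269, -0.628, -0.033] twist [0.0, 0.0, 0.013] dist rows 4.1
 call 2 off [-0.169, -0.226, 0.1] twist [0.0, 0.0, 0.011] dist rows 1.8
```

>>> {"fn": "step_arm", "kwargs": {"offset": [[0,0,-0.1],[0,0,-0.25],[0,0,-0.4],[0,0,-0.5],[0,0,-0.5]], "twist": [[0,0,0],[0,0,0],[0,0,0],[0,0,0],[0,0,0]], "gripper": [-1,-1,-1,-1,-1]}}

```text
time_s: 10.45
tcp_pos: [0.4189, 0.2793, 0.1695]
orientation: [[-1.0, -0.012, 0.01], [-0.012, 1.0, 0.009], [-0.01, 0.009, -1.0]]
contact_force: [0.4, 1.5, -2.2]
grip_width: 0.0355
grasp_force: 61.6
```

>>> {"fn": "step_arm", "kwargs": {"offset": [[-0.269,-0.628,-0.033],[-0.269,-0.628,-0.033],[-0.269,-0.628,-0.033],[-0.269,-0.628,-0.033],[-0.269,-0.628,-0.033],[-0.269,-0.628,-0.033]], "twist": [[0,0,0.013],[0,0,0.013],[0,0,0.013],[0,0,0.013],[0,0,0.013],[0,0,0.013]], "gripper": [-1,-1,-1,-1,-1,-1]}}

```text
time_s: 11.05
tcp_pos: [0.4991, 0.0879, 0.1732]
orientation: [[-0.999, 0.033, -0.0], [0.033, 0.999, 0.002], [0.0, 0.002, -1.0]]
contact_force: [-0.1, 0.0, -4.1]
grip_width: 0.0351
grasp_force: 61.6
```

>>> {"fn": "step_arm", "kwargs": {"offset": [[-0.169,-0.226,0.1],[-0.169,-0.226,0.1],[-0.169,-0.226,0.1],[-0.169,-0.226,0.1],[-0.169,-0.226,0.1],[-0.169,-0.226,0.1]], "twist": [[0,0,0.011],[0,0,0.011],[0,0,0.011],[0,0,0.011],[0,0,0.011],[0,0,0.011]], "gripper": [-1,-1,-1,-1,-1,-1]}}

```text
time_s: 11.65
tcp_pos: [0.5478, 0.0231, 0.1443]
orientation: [[-0.998, 0.06, 0.002], [0.06, 0.998, 0.004], [-0.002, 0.004, -1.0]]
contact_force: [0.7, 1.0, -3.6]
grip_width: 0.0348
grasp_force: 61.6
```

Run:
```python
from h import *
plan([[(.5474,.0212,.1,176.1),(.5474,.0212,.085,176.1),(.5474,.0212,.07,176.1)]])
```

```text
t11.7 tcp [0.5478 0.0231 0.1443] thx 176.6 w 0.0348 F [ 0.7  1.  -3.6] gf 61.6
 call 0 off [0.001, -0.007, 0.148] twist [0.001, 0.0, 0.003] dist rows 0.9
 call 0 off [0.001, -0.007, 0.198] twist [0.001, 0.0, 0.003] dist rows 0.3
 call 0 off [0.001, -0.007, 0.248] twist [0.001, 0.0, 0.003] dist rows 0.3
```

>>> {"fn": "step_arm", "kwargs": {"offset": [[0.001,-0.007,0.08],[0.001,-0.007,0.15],[0.001,-0.007,0.17],[0.001,-0.007,0.17],[0.001,-0.007,0.185],[0.001,-0.007,0.2],[0.001,-0.007,0.215],[0.001,-0.007,0.23],[0.001,-0.007,0.24],[0.001,-0.007,0.248],[0.001,-0.007,0.252],[0.001,-0.007,0.252]], "twist": [[0.001,0,0.003],[0.001,0,0.003],[0.001,0,0.003],[0.001,0,0.003],[0.001,0,0.003],[0.001,0,0.003],[0.001,0,0.003],[0.001,0,0.003],[0.001,0,0.003],[0.001,0,0.003],[0.001,0,0.003],[0.001,0,0.003]], "gripper": [-1,-1,-1,-1,-1,-1,-1,-1,-1,-1,-1,-1]}}

```text
time_s: 12.85
tcp_pos: [0.548, 0.0191, 0.0715]
orientation: [[-0.997, 0.074, 0.001], [0.074, 0.997, 0.001], [-0.001, 0.001, -1.0]]
contact_force: [-8.6, -0.1, 20.1]
grip_width: 0.035
grasp_force: 64.7
```

Run:
```python
from h import *
plan([[]]);b=grab('side')
cv2.imwrite('pics/c6.png',np.clip(cv2.resize(b['pixels'][150:270,240:400,::-1],(800,600),interpolation=cv2.INTER_CUBIC)*1.4,0,255).astype(np.uint8))
```

```text
t12.8 tcp [0.548  0.0191 0.0715] thx 175.8 w 0.035 F [-8.6 -0.1 20.1] gf 64.7
```

View pics/c6.png

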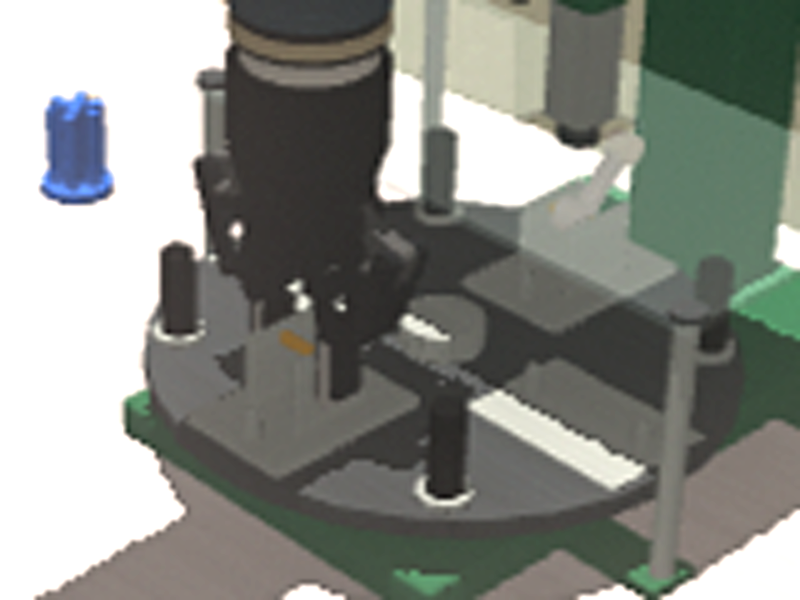

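Bare3 lies flush on the nest at (300,420), TCP at 71.5 mm as expected. I'll release it and go to the front-left post.

>>> {"fn": "step_arm", "kwargs": {"offset": [[0,0,0],[0,0,0],[0,0,0],[0,0,0],[0,0,-0.15],[0,0,-0.3],[0,0,-0.4],[0,0,-0.4]], "twist": [[0,0,0],[0,0,0],[0,0,0],[0,0,0],[0,0,0],[0,0,0],[0,0,0],[0,0,0]], "gripper": [1,1,1,1,1,1,1,1]}}

```text
time_s: 13.7
tcp_pos: [0.5511, 0.0191, 0.1933]
orientation: [[-0.997, 0.073, 0.011], [0.073, 0.997, 0.001], [-0.011, 0.002, -1.0]]
contact_force: [0.6, 0.2, -0.4]
grip_width: 0.0857
grasp_force: 0.0
```

```bash
cat >> h.py <<'E'
C=np.array([.643,.014])
def post(a,r=.132): t=np.radians(a-4);return C+r*np.array([np.cos(t),np.sin(t)])
E
python3 - <<'E'
from h import *
p=post(135);print(p);plan([[(*p,.19,86)],[(*p,.1,86),(*p,.075,86)]])
c=[(*post(135+a),.075,86+a) for a in range(8,89,8)]
plan([c],(*p,.075,86))
E
```

```text
[0.55640021 0.11362166]
t13.7 tcp [0.5511 0.0191 0.1933] thx 175.8 w 0.0857 F [ 0.6  0.2 -0.4] gf 0.0
 call 0 off [0.006, 0.315, 0.012] twist [0.003, 0.002, 0.499] dist rows 1.9
 call 1 off [0.0, 0.0, 0.3] twist [0.0, 0.0, 0.0] dist rows 1.8
 call 1 off [0.0, 0.0, 0.383] twist [0.0, 0.0, 0.0] dist rows 0.5
 call 0 off [-0.046, -0.04, 0.0] twist [0.0, 0.0, -0.044] dist rows 0.4
 call 0 off [-0.098, -0.074, 0.0] twist [0.0, 0.0, -0.089] dist rows 0.4
 call 0 off [-0.153, -0.1, 0.0] twist [0.0, 0.0, -0.133] dist rows 0.4
 call 0 off [-0.212, -0.118, 0.0] twist [0.0, 0.0, -0.178] dist rows 0.4
 call 0 off [-0.273, -0.127, 0.0] twist [0.0, 0.0, -0.222] dist rows 0.4
 call 0 off [-0.334, -0.128, 0.0] twist [0.0, 0.0, -0.267] dist rows 0.4
 call 0 off [-0.395, -0.121, 0.0] twist [0.0, 0.0, -0.311] dist rows 0.4
 call 0 off [-0.454, -0.105, 0.0] twist [0.0, 0.0, -0.356] dist rows 0.4
 call 0 off [-0.511, -0.081, 0.0] twist [0.0, 0.0, -0.4] dist rows 0.4
 call 0 off [-0.564, -0.049, 0.0] twist [0.0, 0.0, -0.444] dist rows 0.4
 call 0 off [-0.611, -0.011, 0.0] twist [0.0, 0.0, -0.489] dist rows 0.4
```

>>> {"fn": "step_arm", "kwargs": {"offset": [[0.006,0.315,0.012],[0.006,0.315,0.012],[0.006,0.315,0.012],[0.006,0.315,0.012],[0.006,0.315,0.012],[0.006,0.315,0.012],[0.006,0.315,0.012],[0.006,0.315,0.012],[0.006,0.315,0.012],[0.006,0.315,0.012],[0.006,0.315,0.012],[0.006,0.315,0.012]], "twist": [[0.003,0.002,0.499],[0.003,0.002,0.499],[0.003,0.002,0.499],[0.003,0.002,0.499],[0.003,0.002,0.499],[0.003,0.002,0.499],[0.003,0.002,0.499],[0.003,0.002,0.499],[0.003,0.002,0.499],[0.003,0.002,0.499],[0.003,0.002,0.499],[0.003,0.002,0.499]], "gripper": [0,0,0,0,0,0,0,0,0,0,0,0]}}

```text
time_s: 14.9
tcp_pos: [0.5525, 0.1135, 0.184]
orientation: [[0.069, 0.998, -0.01], [0.998, -0.069, -0.003], [-0.003, -0.01, -1.0]]
contact_force: [-0.2, 0.2, 0.0]
grip_width: 0.0427
grasp_force: 0.0
```

Run:
```python
from h import *
p=post(135);plan([[(*p,.1,86),(*p,.075,86)]])
o=env.observe();print(np.round(o['joints'],0))
b=grab('side')
cv2.imwrite('pics/c7.png',np.clip(cv2.resize(b['pixels'][120:270,230:400,::-1],(680,600),interpolation=cv2.INTER_CUBIC)*1.4,0,255).astype(np.uint8))
```

```text
t14.9 tcp [0.5525 0.1135 0.184 ] thx 86.0 w 0.0427 F [-0.2  0.2  0. ] gf 0.0
 call 0 off [0.002, 0.016, 0.28] twist [-0.003, 0.001, 0.0] dist rows 1.7
 call 0 off [0.003, 0.017, 0.363] twist [-0.003, 0.001, 0.0] dist rows 0.5
[-42.  22.  34. 107. -14.  56.  -6.]
```

View pics/c7.png

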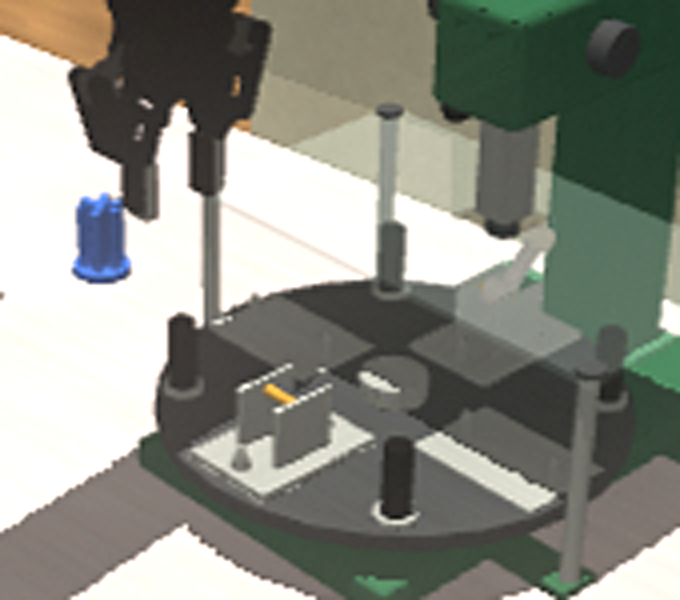

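Bare3 is seated flush with its pin showing at (240,455). The fingers are above the front-left post at (183,330). I'll lower and grip.

>>> {"fn": "step_arm", "kwargs": {"offset": [[0.002,0.016,0.1],[0.002,0.016,0.2],[0.002,0.016,0.28],[0.003,0.017,0.33],[0.003,0.017,0.363],[0.003,0.017,0.363],[0.003,0.017,0.363],[0.003,0.017,0.363],[0.003,0.017,0.363],[0.003,0.017,0.363],[0.003,0.017,0.363]], "twist": [[-0.003,0.001,0],[-0.003,0.001,0],[-0.003,0.001,0],[-0.003,0.001,0],[-0.003,0.001,0],[-0.003,0.001,0],[-0.003,0.001,0],[-0.003,0.001,0],[-0.003,0.001,0],[-0.003,0.001,0],[-0.003,0.001,0]], "gripper": [0,0,0,0,0,0,-1,-1,-1,-1,-1], "grip_force": 60}}

```text
time_s: 16.05
tcp_pos: [0.5576, 0.1145, 0.0774]
orientation: [[0.07, 0.998, 0.002], [0.998, -0.07, 0.003], [0.003, 0.002, -1.0]]
contact_force: [-2.3, 1.2, 6.2]
grip_width: 0.016
grasp_force: 58.8
```

>>> {"fn": "step_arm", "kwargs": {"offset": [[-0.022,-0.021,0],[-0.046,-0.04,0],[-0.072,-0.058,0],[-0.098,-0.074,0],[-0.125,-0.088,0],[-0.153,-0.1,0],[-0.182,-0.11,0],[-0.212,-0.118,0],[-0.242,-0.123,0],[-0.273,-0.127,0],[-0.303,-0.128,0],[-0.334,-0.128,0]], "twist": [[0,0,-0.022],[0,0,-0.044],[0,0,-0.067],[0,0,-0.089],[0,0,-0.111],[0,0,-0.133],[0,0,-0.156],[0,0,-0.178],[0,0,-0.2],[0,0,-0.222],[0,0,-0.244],[0,0,-0.267]], "gripper": [-1,-1,-1,-1,-1,-1,-1,-1,-1,-1,-1,-1]}}

```text
time_s: 17.25
tcp_pos: [0.5095, 0.0167, 0.0773]
orientation: [[-0.698, 0.716, -0.004], [0.716, 0.698, 0.002], [0.004, -0.001, -1.0]]
contact_force: [-9.9, 0.1, 15.8]
grip_width: 0.016
grasp_force: 61.0
```

Run:
```python
from h import *
print(post(183));plan([[(*post(223),.076,174)]])
```

```text
[0.5110201  0.01630372]
t17.2 tcp [0.5095 0.0167 0.0773] thx 134.3 w 0.016 F [-9.9  0.1 15.8] gf 61.0
 call 0 off [-0.277, -0.126, 0.003] twist [0.0, -0.001, -0.221] dist rows 1.8
```

>>> {"fn": "step_arm", "kwargs": {"offset": [[-0.022,-0.021,0],[-0.046,-0.04,0],[-0.072,-0.058,0],[-0.098,-0.074,0],[-0.125,-0.088,0],[-0.153,-0.1,0],[-0.182,-0.11,0],[-0.212,-0.118,0],[-0.242,-0.123,0],[-0.273,-0.127,0],[-0.276,-0.127,0]], "twist": [[0,0,-0.022],[0,0,-0.044],[0,0,-0.067],[0,0,-0.089],[0,0,-0.111],[0,0,-0.133],[0,0,-0.156],[0,0,-0.178],[0,0,-0.2],[0,0,-0.222],[0,0,-0.225]], "gripper": [-1,-1,-1,-1,-1,-1,-1,-1,-1,-1,-1]}}

```text
time_s: 18.35
tcp_pos: [0.5409, -0.0737, 0.0773]
orientation: [[-0.996, 0.095, -0.001], [0.095, 0.995, -0.003], [0.001, -0.003, -1.0]]
contact_force: [-10.6, -4.8, 14.4]
grip_width: 0.016
grasp_force: 61.0
```

>>> {"fn": "step_arm", "kwargs": {"offset": [[0,0,0],[0,0,0],[0,0,0],[0,0,0],[0,0,-0.1],[0,0,-0.25],[0,0,-0.38],[0,0,-0.38]], "twist": [[0,0,0],[0,0,0],[0,0,0],[0,0,0],[0,0,0],[0,0,0],[0,0,0],[0,0,0]], "gripper": [0,0,0,0,0,0,0,0]}}

```text
time_s: 19.15
tcp_pos: [0.5459, -0.0697, 0.1957]
orientation: [[-0.995, 0.094, 0.013], [0.094, 0.996, 0.001], [-0.013, 0.002, -1.0]]
contact_force: [0.7, -0.3, -0.5]
grip_width: 0.0432
grasp_force: 0.0
```

Run:
```python
from fit import *
a=grab('top');b=grab('side')
for n,g in(('b1',(.574,.395,-4.5)),('b2',(.428,.378,-10.3))): print(n,fit(a,a['pixels'],*g))
plan([[(.54,.14,.19,176)],[(.428,.380,.12,169.7)]])
x=cv2.resize(b['pixels'][120:270,230:400,::-1],(400,353),interpolation=cv2.INTER_CUBIC)
y=cv2.resize(a['pixels'][90:300,100:380,::-1],(400,300))
im=np.zeros((353,800,3),np.uint8);im[:,:400]=x;im[:300,400:]=y
cv2.imwrite('pics/c8.png',np.clip(im*1.4,0,255).astype(np.uint8))
```

```text
b1 (array([ 0.5741,  0.3949, -5.0813]), np.float64(5.9))
b2 (array([ 0.428 ,  0.3783, -9.8324]), np.float64(6.48))
t19.2 tcp [ 0.5425 -0.0692  0.1908] thx 174.6 w 0.0426 F [ 0.3 -0.4  0.3] gf 0.0
 call 0 off [0.074, 0.693, 0.004] twist [0.0, 0.001, -0.008] dist rows 4.2
 call 1 off [0.428, 0.772, 0.233] twist [0.0, 0.0, 0.035] dist rows 5.5
```

View pics/c8.png

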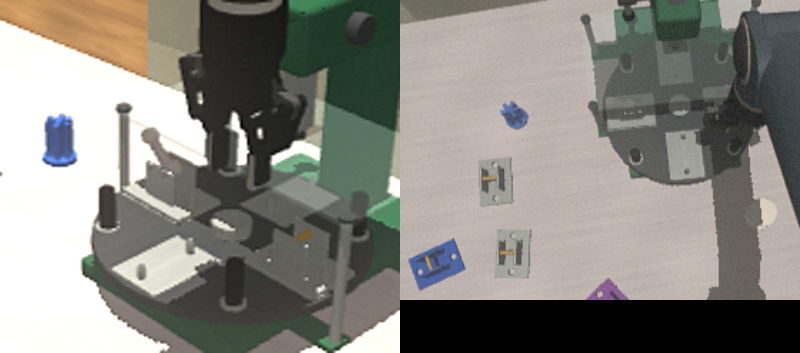

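The dial has clicked round. The empty nest is at the front with pins at (143,270) and (192,245), the finished bracket is at left and bare3 is under the guard at right. Bare2 next.

>>> {"fn": "step_arm", "kwargs": {"offset": [[0.074,0.693,0.004],[0.074,0.693,0.004],[0.074,0.693,0.004],[0.074,0.693,0.004],[0.074,0.693,0.004],[0.074,0.693,0.004]], "twist": [[0,0,-0.008],[0,0,-0.008],[0,0,-0.008],[0,0,-0.008],[0,0,-0.008],[0,0,-0.008]], "gripper": [1,1,1,1,1,1]}}

```text
time_s: 19.85
tcp_pos: [0.5383, 0.1419, 0.1872]
orientation: [[-0.998, 0.064, -0.002], [0.064, 0.998, 0.0], [0.002, 0.0, -1.0]]
contact_force: [1.0, -0.1, 0.2]
grip_width: 0.0854
grasp_force: 0.0
```

>>> {"fn": "step_arm", "kwargs": {"offset": [[0.428,0.772,0.233],[0.428,0.772,0.233],[0.428,0.772,0.233],[0.428,0.772,0.233],[0.428,0.772,0.233],[0.428,0.772,0.233],[0.428,0.772,0.233],[0.428,0.772,0.233]], "twist": [[0,0,0.035],[0,0,0.035],[0,0,0.035],[0,0,0.035],[0,0,0.035],[0,0,0.035],[0,0,0.035],[0,0,0.035]], "gripper": [1,1,1,1,1,1,1,1]}}

```text
time_s: 20.65
tcp_pos: [0.4287, 0.3772, 0.1182]
orientation: [[-0.984, 0.181, 0.001], [0.181, 0.984, -0.002], [-0.001, -0.002, -1.0]]
contact_force: [-0.0, -0.4, -0.0]
grip_width: 0.0853
grasp_force: 0.0
```

Run:
```python
from h import *
plan([[(.428,.380,.015,170)]])
i=grab('top')['pixels'];i0=cv2.imread('pics/top0.png')[:,:,::-1]
print(px(grab('top'),[[.428,.378,.005],[.574,.395,.005]]))
d=cv2.GaussianBlur(cv2.absdiff(i,i0),(3,3),0).max(2)>30;print(d[200:235,150:185].mean(),d[250:285,160:195].mean())
```

```text
t20.6 tcp [0.4287 0.3772 0.1182] thx 169.6 w 0.0853 F [-0.  -0.4 -0. ] gf 0.0
 call 0 off [0.004, 0.009, 0.344] twist [-0.0, 0.0, -0.002] dist rows 2.1
[[178.54769665 266.84635456]
 [166.31985556 216.58194397]]
0.026122448979591838 0.673469387755102
```

>>> {"fn": "step_arm", "kwargs": {"offset": [[0.004,0.009,0.15],[0.004,0.009,0.28],[0.004,0.009,0.344],[0.004,0.009,0.344],[0.004,0.009,0.344],[0.004,0.009,0.344],[0.004,0.009,0.344],[0.004,0.009,0.344],[0.004,0.009,0.344],[0.004,0.009,0.344],[0.004,0.009,0.344]], "twist": [[0,0,-0.002],[0,0,-0.002],[0,0,-0.002],[0,0,-0.002],[0,0,-0.002],[0,0,-0.002],[0,0,-0.002],[0,0,-0.002],[0,0,-0.002],[0,0,-0.002],[0,0,-0.002]], "gripper": [1,1,1,1,-1,-1,-1,-1,-1,-1,-1]}}

```text
time_s: 21.85
tcp_pos: [0.4282, 0.3819, 0.0176]
orientation: [[-0.985, 0.173, 0.003], [0.173, 0.985, 0.001], [-0.003, 0.001, -1.0]]
contact_force: [-0.4, -2.3, 6.1]
grip_width: 0.0348
grasp_force: 62.5
```

Run:
```python
from h import *
o=env.observe();p=np.array(o['tcp_pos']);R=np.array(o['orientation'])
print('bracket from tcp in tool axes (mm)',1e3*(R.T@(np.array([.428,.380,p[2]])-p)))
plan([[(p[0],p[1],.17,169.7)],[(.49,.14,.18,174)],[(.5483,.021,.14,176)]])
```

```text
bracket from tcp in tool axes (mm) [-1.78510814e-01 -1.94298757e+00 -1.89007314e-03]
t21.9 tcp [0.4282 0.3819 0.0176] thx 170.0 w 0.0348 F [-0.4 -2.3  6.1] gf 62.5
 call 0 off [-0.001, 0.001, -0.508] twist [0.0, 0.001, 0.002] dist rows 3.0
 call 1 off [-0.347, -0.757, -0.033] twist [0.0, 0.0, -0.024] dist rows 5.0
 call 2 off [-0.235, -0.374, 0.133] twist [0.0, 0.0, -0.011] dist rows 2.8
```

>>> {"fn": "step_arm", "kwargs": {"offset": [[0,0,-0.1],[0,0,-0.25],[0,0,-0.4],[0,0,-0.5],[0,0,-0.508]], "twist": [[0,0,0],[0,0,0],[0,0,0],[0,0,0],[0,0,0]], "gripper": [-1,-1,-1,-1,-1]}}

```text
time_s: 22.35
tcp_pos: [0.429, 0.3845, 0.1733]
orientation: [[-0.985, 0.173, 0.008], [0.173, 0.985, 0.008], [-0.007, 0.01, -1.0]]
contact_force: [1.0, 0.5, -3.3]
grip_width: 0.035
grasp_force: 61.7
```

>>> {"fn": "step_arm", "kwargs": {"offset": [[-0.347,-0.757,-0.033],[-0.347,-0.757,-0.033],[-0.347,-0.757,-0.033],[-0.347,-0.757,-0.033],[-0.347,-0.757,-0.033],[-0.347,-0.757,-0.033],[-0.347,-0.757,-0.033]], "twist": [[0,0,-0.024],[0,0,-0.024],[0,0,-0.024],[0,0,-0.024],[0,0,-0.024],[0,0,-0.024],[0,0,-0.024]], "gripper": [-1,-1,-1,-1,-1,-1,-1]}}

```text
time_s: 23.05
tcp_pos: [0.4897, 0.139, 0.1768]
orientation: [[-0.995, 0.102, -0.001], [0.102, 0.995, 0.0], [0.001, 0.0, -1.0]]
contact_force: [0.1, 0.4, -3.7]
grip_width: 0.0348
grasp_force: 61.9
```

>>> {"fn": "step_arm", "kwargs": {"offset": [[-0.235,-0.374,0.133],[-0.235,-0.374,0.133],[-0.235,-0.374,0.133],[-0.235,-0.374,0.133],[-0.235,-0.374,0.133],[-0.235,-0.374,0.133],[-0.235,-0.374,0.133]], "twist": [[0,0,-0.011],[0,0,-0.011],[0,0,-0.011],[0,0,-0.011],[0,0,-0.011],[0,0,-0.011],[0,0,-0.011]], "gripper": [-1,-1,-1,-1,-1,-1,-1]}}

```text
time_s: 23.75
tcp_pos: [0.5492, 0.0246, 0.1382]
orientation: [[-0.998, 0.06, 0.001], [0.06, 0.998, 0.002], [-0.001, 0.002, -1.0]]
contact_force: [-0.5, -0.8, -2.7]
grip_width: 0.0352
grasp_force: 61.6
```

Run:
```python
from h import *
plan([[(.548,.0202,.094,175.9),(.548,.0202,.07,175.9)]])
```

```text
t23.8 tcp [0.5492 0.0246 0.1382] thx 176.6 w 0.0352 F [-0.5 -0.8 -2.7] gf 61.6
 call 0 off [0.003, -0.015, 0.147] twist [0.001, 0.0, 0.004] dist rows 0.9
 call 0 off [0.004, -0.015, 0.227] twist [0.001, 0.0, 0.004] dist rows 0.5
```

>>> {"fn": "step_arm", "kwargs": {"offset": [[0.003,-0.015,0.08],[0.003,-0.015,0.14],[0.003,-0.015,0.14],[0.003,-0.015,0.14]], "twist": [[0.001,0,0.004],[0.001,0,0.004],[0.001,0,0.004],[0.001,0,0.004]], "gripper": [-1,-1,-1,-1]}}

```text
time_s: 24.15
tcp_pos: [0.5486, 0.0189, 0.0966]
orientation: [[-0.997, 0.074, 0.002], [0.074, 0.997, -0.002], [-0.002, -0.002, -1.0]]
contact_force: [1.0, 0.7, -3.1]
grip_width: 0.0348
grasp_force: 61.7
```

Run:
```python
from h import *
plan([[(.548,.0202,.094,175.9),(.548,.0202,.07,175.9)]])
```

```text
t24.1 tcp [0.5486 0.0189 0.0966] thx 175.7 w 0.0348 F [ 1.   0.7 -3.1] gf 61.7
 call 0 off [0.002, 0.004, 0.009] twist [-0.001, 0.001, -0.001] dist rows 0.1
 call 0 off [0.003, 0.004, 0.089] twist [-0.001, 0.001, -0.001] dist rows 0.5
```

>>> {"fn": "step_arm", "kwargs": {"offset": [[0.003,0.003,0.009],[0.003,0.003,0.02],[0.003,0.003,0.032],[0.003,0.003,0.044],[0.003,0.003,0.056],[0.003,0.003,0.068],[0.003,0.003,0.08],[0.003,0.003,0.09],[0.003,0.003,0.09]], "twist": [[0,0,-0.001],[0,0,-0.001],[0,0,-0.001],[0,0,-0.001],[0,0,-0.001],[0,0,-0.001],[0,0,-0.001],[0,0,-0.001],[0,0,-0.001]], "gripper": [-1,-1,-1,-1,-1,-1,-1,-1,-1]}}

```text
time_s: 25.05
tcp_pos: [0.5477, 0.0188, 0.0725]
orientation: [[-0.997, 0.074, 0.001], [0.074, 0.997, -0.001], [-0.001, -0.001, -1.0]]
contact_force: [-10.5, -0.6, 24.8]
grip_width: 0.0351
grasp_force: 65.3
```

>>> {"fn": "step_arm", "kwargs": {"offset": [[0,0,0],[0,0,0],[0,0,0],[0,0,0],[0,0,-0.15],[0,0,-0.3],[0,0,-0.4],[0,0,-0.4]], "twist": [[0,0,0],[0,0,0],[0,0,0],[0,0,0],[0,0,0],[0,0,0],[0,0,0],[0,0,0]], "gripper": [1,1,1,1,1,1,1,1]}}

```text
time_s: 25.85
tcp_pos: [0.5507, 0.0191, 0.1938]
orientation: [[-0.997, 0.073, 0.011], [0.073, 0.997, -0.001], [-0.011, -0.0, -1.0]]
contact_force: [-0.4, 0.3, -0.4]
grip_width: 0.0854
grasp_force: 0.0
```

>>> {"fn": "step_arm", "kwargs": {"offset": [[0.006,0.315,0.012],[0.006,0.315,0.012],[0.006,0.315,0.012],[0.006,0.315,0.012],[0.006,0.315,0.012],[0.006,0.315,0.012],[0.006,0.315,0.012],[0.006,0.315,0.012],[0.006,0.315,0.012],[0.006,0.315,0.012],[0.006,0.315,0.012],[0.006,0.315,0.012]], "twist": [[0.003,0.002,0.499],[0.003,0.002,0.499],[0.003,0.002,0.499],[0.003,0.002,0.499],[0.003,0.002,0.499],[0.003,0.002,0.499],[0.003,0.002,0.499],[0.003,0.002,0.499],[0.003,0.002,0.499],[0.003,0.002,0.499],[0.003,0.002,0.499],[0.003,0.002,0.499]], "gripper": [0,0,0,0,0,0,0,0,0,0,0,0]}}

```text
time_s: 27.05
tcp_pos: [0.5521, 0.1133, 0.1842]
orientation: [[0.069, 0.998, -0.011], [0.998, -0.069, -0.005], [-0.005, -0.01, -1.0]]
contact_force: [-0.0, 0.4, -0.6]
grip_width: 0.0429
grasp_force: 0.0
```

Run:
```python
from h import *
plan([[(.557,.1142,.1,86),(.557,.1142,.075,86)]])
b=grab('side')
cv2.imwrite('pics/c9.png',np.clip(cv2.resize(b['pixels'][120:270,230:400,::-1],(680,600),interpolation=cv2.INTER_CUBIC)*1.4,0,255).astype(np.uint8))
```

```text
t27.1 tcp [0.5521 0.1133 0.1842] thx 86.0 w 0.0429 F [-0.   0.4 -0.6] gf 0.0
 call 0 off [0.006, 0.019, 0.28] twist [-0.003, 0.002, 0.0] dist rows 1.7
 call 0 off [0.006, 0.02, 0.364] twist [-0.003, 0.002, 0.0] dist rows 0.5
```

View pics/c9.png

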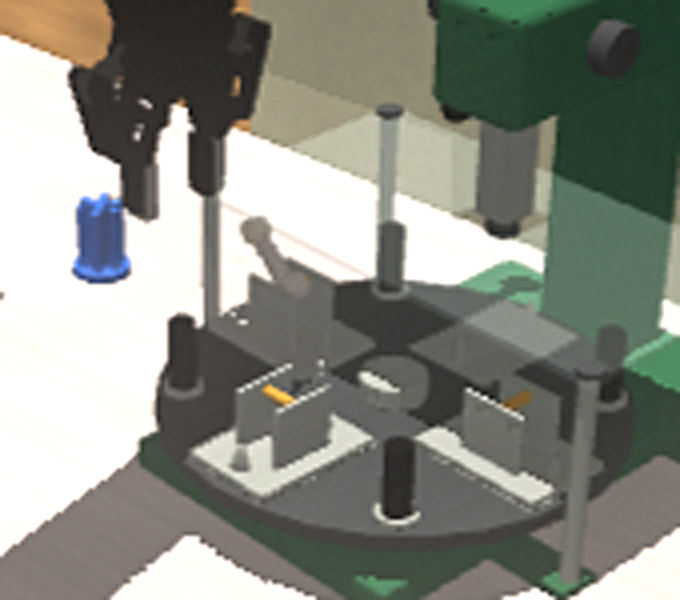

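Bare2 is seated at the front (280,440) and bare3 lies flush at right (500,450), with the finished bracket at left (290,310). I'll index again.

>>> {"fn": "step_arm", "kwargs": {"offset": [[0.006,0.019,0.1],[0.006,0.019,0.2],[0.006,0.019,0.28],[0.006,0.02,0.33],[0.006,0.02,0.364],[0.006,0.02,0.364],[0.006,0.02,0.364],[0.006,0.02,0.364],[0.006,0.02,0.364],[0.006,0.02,0.364],[0.006,0.02,0.364]], "twist": [[-0.003,0.001,0],[-0.003,0.001,0],[-0.003,0.001,0],[-0.003,0.001,0],[-0.003,0.001,0],[-0.003,0.001,0],[-0.003,0.001,0],[-0.003,0.001,0],[-0.003,0.001,0],[-0.003,0.001,0],[-0.003,0.001,0]], "gripper": [0,0,0,0,0,0,-1,-1,-1,-1,-1]}}

```text
time_s: 28.2
tcp_pos: [0.5578, 0.1153, 0.0773]
orientation: [[0.069, 0.998, 0.001], [0.998, -0.069, 0.001], [0.001, 0.001, -1.0]]
contact_force: [-3.9, 2.6, 6.2]
grip_width: 0.0158
grasp_force: 58.7
```

>>> {"fn": "step_arm", "kwargs": {"offset": [[-0.022,-0.021,0],[-0.046,-0.04,0],[-0.072,-0.058,0],[-0.098,-0.074,0],[-0.125,-0.088,0],[-0.153,-0.1,0],[-0.182,-0.11,0],[-0.212,-0.118,0],[-0.242,-0.123,0],[-0.273,-0.127,0],[-0.303,-0.128,0],[-0.334,-0.128,0]], "twist": [[0,0,-0.022],[0,0,-0.044],[0,0,-0.067],[0,0,-0.089],[0,0,-0.111],[0,0,-0.133],[0,0,-0.156],[0,0,-0.178],[0,0,-0.2],[0,0,-0.222],[0,0,-0.244],[0,0,-0.267]], "gripper": [-1,-1,-1,-1,-1,-1,-1,-1,-1,-1,-1,-1]}}

```text
time_s: 29.4
tcp_pos: [0.5089, 0.0171, 0.0772]
orientation: [[-0.698, 0.716, -0.006], [0.716, 0.698, -0.0], [0.004, -0.005, -1.0]]
contact_force: [-11.7, 0.1, 16.2]
grip_width: 0.016
grasp_force: 61.2
```

>>> {"fn": "step_arm", "kwargs": {"offset": [[-0.022,-0.021,0],[-0.046,-0.04,0],[-0.072,-0.058,0],[-0.098,-0.074,0],[-0.125,-0.088,0],[-0.153,-0.1,0],[-0.182,-0.11,0],[-0.212,-0.118,0],[-0.242,-0.123,0],[-0.273,-0.127,0],[-0.276,-0.127,0]], "twist": [[0,0,-0.022],[0,0,-0.044],[0,0,-0.067],[0,0,-0.089],[0,0,-0.111],[0,0,-0.133],[0,0,-0.156],[0,0,-0.178],[0,0,-0.2],[0,0,-0.222],[0,0,-0.225]], "gripper": [-1,-1,-1,-1,-1,-1,-1,-1,-1,-1,-1]}}

```text
time_s: 30.5
tcp_pos: [0.5404, -0.0741, 0.0772]
orientation: [[-0.995, 0.095, -0.004], [0.095, 0.995, -0.006], [0.003, -0.006, -1.0]]
contact_force: [-11.7, -4.5, 13.5]
grip_width: 0.0163
grasp_force: 61.1
```

>>> {"fn": "step_arm", "kwargs": {"offset": [[0,0,0],[0,0,0],[0,0,0],[0,0,0],[0,0,-0.1],[0,0,-0.25],[0,0,-0.38],[0,0,-0.38]], "twist": [[0,0,0],[0,0,0],[0,0,0],[0,0,0],[0,0,0],[0,0,0],[0,0,0],[0,0,0]], "gripper": [0,0,0,0,0,0,0,0]}}

```text
time_s: 31.3
tcp_pos: [0.5466, -0.0687, 0.1961]
orientation: [[-0.995, 0.094, 0.013], [0.094, 0.996, -0.002], [-0.013, -0.0, -1.0]]
contact_force: [0.4, -0.1, 0.3]
grip_width: 0.0427
grasp_force: 0.0
```

Run:
```python
from h import *
plan([[(.548,.020,.18,176)],[(.548,.020,.0675,176)]])
a=grab('side')['pixels'];i0=cv2.imread('pics/side0.png')[:,:,::-1]
d=cv2.GaussianBlur(cv2.absdiff(a,i0),(3,3),0).max(2)>40;print('front nest diff',d[205:245,275:325].mean())
```

```text
t31.3 tcp [ 0.5466 -0.0687  0.1961] thx 174.6 w 0.0427 F [ 0.4 -0.1  0.3] gf 0.0
 call 0 off [0.024, 0.295, 0.053] twist [-0.0, 0.004, -0.008] dist rows 1.8
 call 1 off [0.0, 0.0, 0.375] twist [0.0, 0.0, 0.0] dist rows 2.2
front nest diff 0.0175
```

>>> {"fn": "step_arm", "kwargs": {"offset": [[0.024,0.295,0.053],[0.024,0.295,0.053],[0.024,0.295,0.053],[0.024,0.295,0.053],[0.024,0.295,0.053]], "twist": [[0,0.004,-0.008],[0,0.004,-0.008],[0,0.004,-0.008],[0,0.004,-0.008],[0,0.004,-0.008]], "gripper": [1,1,1,1,1]}}

```text
time_s: 31.85
tcp_pos: [0.5435, 0.0187, 0.1736]
orientation: [[-0.997, 0.071, -0.013], [0.071, 0.997, -0.001], [0.013, -0.002, -1.0]]
contact_force: [-0.1, -0.7, -0.9]
grip_width: 0.0857
grasp_force: 0.0
```

Run:
```python
from h import *
plan([[(.548,.020,.0675,176)]])
```

```text
t31.9 tcp [0.5435 0.0187 0.1736] thx 175.9 w 0.0857 F [-0.1 -0.7 -0.9] gf 0.0
 call 0 off [-0.019, 0.006, 0.353] twist [-0.001, -0.004, -0.0] dist rows 2.1
```

>>> {"fn": "step_arm", "kwargs": {"offset": [[-0.01,0.006,0.15],[-0.014,0.006,0.28],[-0.014,0.006,0.353],[-0.014,0.006,0.353],[-0.014,0.006,0.353],[-0.014,0.006,0.353],[-0.014,0.006,0.353],[-0.014,0.006,0.353],[-0.014,0.006,0.353],[-0.014,0.006,0.353],[-0.014,0.006,0.353]], "twist": [[0,-0.004,0],[0,-0.004,0],[0,-0.004,0],[0,-0.004,0],[0,-0.004,0],[0,-0.004,0],[0,-0.004,0],[0,-0.004,0],[0,-0.004,0],[0,-0.004,0],[0,-0.004,0]], "gripper": [1,1,1,1,-1,-1,-1,-1,-1,-1,-1]}}

```text
time_s: 32.95
tcp_pos: [0.5482, 0.0212, 0.0701]
orientation: [[-0.998, 0.07, 0.004], [0.07, 0.998, -0.001], [-0.004, -0.001, -1.0]]
contact_force: [-0.8, -0.5, 5.9]
grip_width: 0.0351
grasp_force: 61.7
```

>>> {"fn": "step_arm", "kwargs": {"offset": [[0,0,-0.05],[0,0,-0.12],[0,0,-0.25],[0,0,-0.383],[0,0,-0.383]], "twist": [[0,0,0],[0,0,0],[0,0,0],[0,0,0],[0,0,0]], "gripper": [-1,-1,-1,-1,-1]}}

```text
time_s: 33.45
tcp_pos: [0.5504, 0.022, 0.189]
orientation: [[-0.997, 0.07, 0.012], [0.07, 0.998, 0.0], [-0.012, 0.001, -1.0]]
contact_force: [1.4, -0.3, -2.0]
grip_width: 0.035
grasp_force: 61.2
```

Run:
```python
from h import *
plan([[(.45,-.17,.19,135)],[(.428,-.343,.17,95.3)]])
```

```text
t33.5 tcp [0.5504 0.022  0.189 ] thx 176.0 w 0.035 F [ 1.4 -0.3 -2. ] gf 61.2
 call 0 off [0.289, -0.662, -0.008] twist [0.002, 0.004, 0.228] dist rows 4.3
 call 1 off [-0.356, -0.46, 0.067] twist [0.0, 0.0, 0.221] dist rows 3.5
```

>>> {"fn": "step_arm", "kwargs": {"offset": [[0.289,-0.662,-0.008],[0.289,-0.662,-0.008],[0.289,-0.662,-0.008],[0.289,-0.662,-0.008],[0.289,-0.662,-0.008],[0.289,-0.662,-0.008]], "twist": [[0.002,0.004,0.228],[0.002,0.004,0.228],[0.002,0.004,0.228],[0.002,0.004,0.228],[0.002,0.004,0.228],[0.002,0.004,0.228]], "gripper": [-1,-1,-1,-1,-1,-1]}}

```text
time_s: 34.05
tcp_pos: [0.4437, -0.1734, 0.185]
orientation: [[-0.701, 0.713, -0.015], [0.713, 0.701, -0.002], [0.009, -0.012, -1.0]]
contact_force: [-0.1, 1.2, -3.0]
grip_width: 0.0354
grasp_force: 61.3
```

>>> {"fn": "step_arm", "kwargs": {"offset": [[-0.356,-0.46,0.067],[-0.356,-0.46,0.067],[-0.356,-0.46,0.067],[-0.356,-0.46,0.067],[-0.356,-0.46,0.067],[-0.356,-0.46,0.067],[-0.356,-0.46,0.067],[-0.356,-0.46,0.067]], "twist": [[0,0,0.221],[0,0,0.221],[0,0,0.221],[0,0,0.221],[0,0,0.221],[0,0,0.221],[0,0,0.221],[0,0,0.221]], "gripper": [-1,-1,-1,-1,-1,-1,-1,-1]}}

```text
time_s: 34.85
tcp_pos: [0.4248, -0.3421, 0.1659]
orientation: [[-0.095, 0.995, -0.013], [0.996, 0.095, -0.0], [0.001, -0.013, -1.0]]
contact_force: [-0.5, -0.3, -2.5]
grip_width: 0.0347
grasp_force: 61.3
```

Run:
```python
from h import *
plan([[(.428,-.343,.06,95.3),(.428,-.343,.0195,95.3)]])
```

```text
t34.9 tcp [ 0.4248 -0.3421  0.1659] thx 95.4 w 0.0347 F [-0.5 -0.3 -2.5] gf 61.3
 call 0 off [-0.004, 0.015, 0.353] twist [-0.004, -0.0, 0.001] dist rows 2.1
 call 0 off [-0.005, 0.017, 0.488] twist [-0.004, -0.0, 0.001] dist rows 0.8
```

>>> {"fn": "step_arm", "kwargs": {"offset": [[-0.004,0.015,0.15],[-0.004,0.015,0.3],[-0.004,0.015,0.4],[-0.004,0.015,0.46],[-0.004,0.015,0.488],[-0.004,0.015,0.488],[-0.004,0.015,0.488],[-0.004,0.015,0.488],[-0.004,0.015,0.488]], "twist": [[-0.004,0,0],[-0.004,0,0],[-0.004,0,0],[-0.004,0,0],[-0.004,0,0],[-0.004,0,0],[-0.004,0,0],[-0.004,0,0],[-0.004,0,0]], "gripper": [-1,-1,-1,-1,-1,-1,-1,-1,-1]}}

```text
time_s: 35.75
tcp_pos: [0.4272, -0.3445, 0.0202]
orientation: [[-0.091, 0.996, 0.001], [0.996, 0.091, -0.001], [-0.001, 0.0, -1.0]]
contact_force: [-0.1, -0.6, -3.5]
grip_width: 0.0349
grasp_force: 61.4
```

>>> {"fn": "step_arm", "kwargs": {"offset": [[0,0,0.004],[0,0,0.004],[0,0,0],[0,0,0],[0,0,0],[0,0,-0.2],[0,0,-0.4],[0,0,-0.6],[0,0,-0.6]], "twist": [[0,0,0],[0,0,0],[0,0,0],[0,0,0],[0,0,0],[0,0,0],[0,0,0],[0,0,0],[0,0,0]], "gripper": [-1,0.3,0.3,0.3,0.3,0.3,0.3,0.3,0.3]}}

```text
time_s: 36.65
tcp_pos: [0.4278, -0.3457, 0.2037]
orientation: [[-0.09, 0.996, 0.004], [0.996, 0.09, -0.003], [-0.003, 0.004, -1.0]]
contact_force: [1.1, -0.5, -0.5]
grip_width: 0.0555
grasp_force: 0.0
```

Run:
```python
from fit import *
a=grab('top');b=grab('side')
print('b1',fit(a,a['pixels'],.574,.395,-4.5))
y=cv2.resize(b['pixels'][240:420,330:500,::-1],(400,424))
x=cv2.resize(a['pixels'][90:300,100:380,::-1],(400,300))
im=np.zeros((424,800,3),np.uint8);im[:,:400]=y;im[:300,400:]=x
cv2.imwrite('pics/c10.png',np.clip(im*1.4,0,255).astype(np.uint8))
plan([[(.45,-.08,.20,140)],[(.48,.14,.20,170)],[(.574,.397,.12,175)]])
```

```text
b1 (array([ 0.5738,  0.3948, -3.5738]), np.float64(5.05))
t36.8 tcp [ 0.4291 -0.3466  0.2048] thx 95.2 w 0.0556 F [ 0.4 -0.1  0.1] gf 0.0
 call 0 off [0.879, 0.149, 0.012] twist [0.002, 0.003, -0.249] dist rows 5.3
 call 1 off [0.395, 0.626, 0.0] twist [0.0, 0.0, -0.167] dist rows 4.4
 call 2 off [-0.16, 0.898, 0.267] twist [0.0, 0.0, -0.028] dist rows 5.7
```

View pics/c10.png

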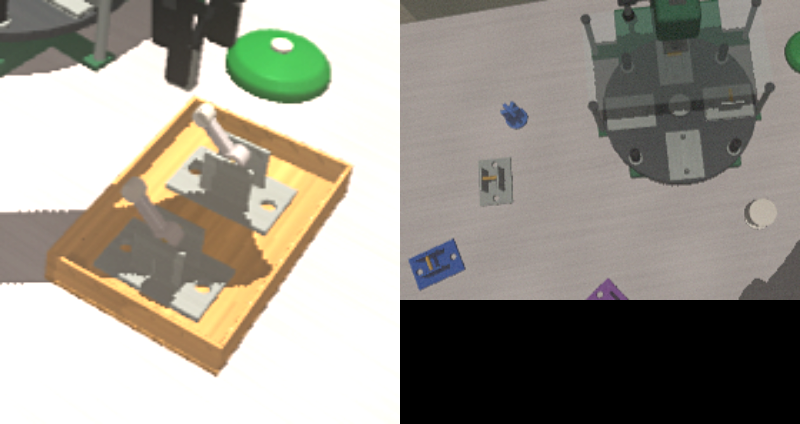

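Both finished brackets stand in the tray at (165,265) and (230,180), and the last bare bracket is still at top-crop (495,182). I'll fetch it.

>>> {"fn": "step_arm", "kwargs": {"offset": [[0.879,0.149,0.012],[0.879,0.149,0.012],[0.879,0.149,0.012],[0.879,0.149,0.012],[0.879,0.149,0.012],[0.879,0.149,0.012],[0.879,0.149,0.012]], "twist": [[0.001,0.003,-0.249],[0.001,0.003,-0.249],[0.001,0.003,-0.249],[0.001,0.003,-0.249],[0.001,0.003,-0.249],[0.001,0.003,-0.249],[0.001,0.003,-0.249]], "gripper": [1,1,1,1,1,1,1]}}

```text
time_s: 37.45
tcp_pos: [0.4472, -0.0749, 0.1953]
orientation: [[-0.77, 0.638, -0.009], [0.638, 0.77, 0.007], [0.012, 0.0, -1.0]]
contact_force: [0.7, 0.1, -0.1]
grip_width: 0.0852
grasp_force: 0.0
```

>>> {"fn": "step_arm", "kwargs": {"offset": [[0.395,0.626,0],[0.395,0.626,0],[0.395,0.626,0],[0.395,0.626,0],[0.395,0.626,0],[0.395,0.626,0]], "twist": [[0,0,-0.167],[0,0,-0.167],[0,0,-0.167],[0,0,-0.167],[0,0,-0.167],[0,0,-0.167]], "gripper": [1,1,1,1,1,1]}}

```text
time_s: 38.05
tcp_pos: [0.4779, 0.1444, 0.1967]
orientation: [[-0.985, 0.17, -0.008], [0.17, 0.985, 0.007], [0.009, 0.006, -1.0]]
contact_force: [-0.4, -1.1, -0.1]
grip_width: 0.0854
grasp_force: 0.0
```

>>> {"fn": "step_arm", "kwargs": {"offset": [[-0.16,0.898,0.1],[-0.16,0.898,0.1],[-0.16,0.898,0.2],[-0.16,0.898,0.267],[-0.16,0.898,0.267],[-0.16,0.898,0.267],[-0.16,0.898,0.267],[-0.16,0.898,0.267]], "twist": [[0,0,-0.028],[0,0,-0.028],[0,0,-0.028],[0,0,-0.028],[0,0,-0.028],[0,0,-0.028],[0,0,-0.028],[0,0,-0.028]], "gripper": [1,1,1,1,1,1,1,1]}}

```text
time_s: 38.85
tcp_pos: [0.5716, 0.3969, 0.1164]
orientation: [[-0.996, 0.088, -0.009], [0.088, 0.996, 0.003], [0.009, 0.002, -1.0]]
contact_force: [-0.3, -1.0, -0.6]
grip_width: 0.0854
grasp_force: 0.0
```

Run:
```python
from h import *
plan([[(.574,.397,.015,175.3)]])
i=grab('side')['pixels'];i0=cv2.imread('pics/side0.png')[:,:,::-1]
c=px(grab('side'),[.574,.395,.03])[0].astype(int);print(c)
d=cv2.GaussianBlur(cv2.absdiff(i,i0),(3,3),0).max(2)>40;print(d[c[1]-10:c[1]+16,c[0]-20:c[0]+20].mean())
```

```text
t38.9 tcp [0.5716 0.3969 0.1164] thx 175.0 w 0.0854 F [-0.3 -1.  -0.6] gf 0.0
 call 0 off [-0.011, 0.0, 0.338] twist [0.001, -0.003, -0.002] dist rows 2.0
[209 185]
0.16442307692307692
```

>>> {"fn": "step_arm", "kwargs": {"offset": [[-0.009,0.002,0.15],[-0.009,0.002,0.28],[-0.009,0.002,0.338],[-0.009,0.002,0.338],[-0.009,0.002,0.338],[-0.009,0.002,0.338],[-0.009,0.002,0.338],[-0.009,0.002,0.338],[-0.009,0.002,0.338],[-0.009,0.002,0.338],[-0.009,0.002,0.338]], "twist": [[0,-0.003,-0.002],[0,-0.003,-0.002],[0,-0.003,-0.002],[0,-0.003,-0.002],[0,-0.003,-0.002],[0,-0.003,-0.002],[0,-0.003,-0.002],[0,-0.003,-0.002],[0,-0.003,-0.002],[0,-0.003,-0.002],[0,-0.003,-0.002]], "gripper": [1,1,1,1,-1,-1,-1,-1,-1,-1,-1]}}

```text
time_s: 40.05
tcp_pos: [0.5742, 0.4005, 0.019]
orientation: [[-0.997, 0.08, 0.005], [0.08, 0.997, 0.006], [-0.004, 0.007, -1.0]]
contact_force: [-0.0, -2.5, 7.0]
grip_width: 0.0348
grasp_force: 63.1
```

Run:
```python
from h import *
o=env.observe();p=np.array(o['tcp_pos']);R=np.array(o['orientation'])
print('bracket from tcp in tool axes (mm)',1e3*(R.T@(np.array([.574,.397,p[2]])-p)))
plan([[(p[0],p[1],.19,175)],[(.51,.15,.19,175)],[(.548,.02,.14,176)]])
```

```text
bracket from tcp in tool axes (mm) [-0.11593406 -3.52091834 -0.02253802]
t40.0 tcp [0.5742 0.4005 0.019 ] thx 175.4 w 0.0348 F [-0.  -2.5  7. ] gf 63.1
 call 0 off [-0.002, 0.004, -0.57] twist [0.002, 0.001, 0.002] dist rows 3.4
 call 1 off [0.14, -0.851, 0.0] twist [0.0, 0.0, 0.0] dist rows 5.2
 call 2 off [-0.164, -0.421, 0.167] twist [0.0, 0.0, -0.006] dist rows 2.9
```

>>> {"fn": "step_arm", "kwargs": {"offset": [[0,0,-0.1],[0,0,-0.25],[0,0,-0.4],[0,0,-0.56],[0,0,-0.57]], "twist": [[0,0,0],[0,0,0],[0,0,0],[0,0,0],[0,0,0]], "gripper": [-1,-1,-1,-1,-1]}}

```text
time_s: 40.55
tcp_pos: [0.5755, 0.4029, 0.1965]
orientation: [[-0.997, 0.079, 0.014], [0.079, 0.997, 0.015], [-0.012, 0.017, -1.0]]
contact_force: [0.7, 0.0, -1.4]
grip_width: 0.0353
grasp_force: 62.1
```

>>> {"fn": "step_arm", "kwargs": {"offset": [[0.14,-0.851,0],[0.14,-0.851,0],[0.14,-0.851,0],[0.14,-0.851,0],[0.14,-0.851,0],[0.14,-0.851,0],[0.14,-0.851,0]], "twist": [[0,0,0],[0,0,0],[0,0,0],[0,0,0],[0,0,0],[0,0,0],[0,0,0]], "gripper": [-1,-1,-1,-1,-1,-1,-1]}}

```text
time_s: 41.25
tcp_pos: [0.5097, 0.1463, 0.186]
orientation: [[-0.997, 0.083, 0.002], [0.083, 0.997, 0.005], [-0.001, 0.005, -1.0]]
contact_force: [0.3, 1.4, -2.4]
grip_width: 0.0349
grasp_force: 62.0
```

>>> {"fn": "step_arm", "kwargs": {"offset": [[-0.164,-0.421,0.05],[-0.164,-0.421,0.1],[-0.164,-0.421,0.167],[-0.164,-0.421,0.167],[-0.164,-0.421,0.167],[-0.164,-0.421,0.167],[-0.164,-0.421,0.167]], "twist": [[0,0,-0.006],[0,0,-0.006],[0,0,-0.006],[0,0,-0.006],[0,0,-0.006],[0,0,-0.006],[0,0,-0.006]], "gripper": [-1,-1,-1,-1,-1,-1,-1]}}

```text
time_s: 41.95
tcp_pos: [0.5499, 0.0217, 0.1361]
orientation: [[-0.998, 0.057, 0.004], [0.057, 0.998, 0.007], [-0.003, 0.007, -1.0]]
contact_force: [-0.2, 0.0, -2.5]
grip_width: 0.0349
grasp_force: 62.0
```

Run:
```python
from h import *
plan([[(.548,.0200,.097,175.9)]])
```

```text
t42.0 tcp [0.5499 0.0217 0.1361] thx 176.8 w 0.0349 F [-0.2  0.  -2.5] gf 62.0
 call 0 off [0.007, -0.007, 0.13] twist [0.002, 0.001, 0.005] dist rows 0.8
```

>>> {"fn": "step_arm", "kwargs": {"offset": [[0.006,-0.006,0.08],[0.006,-0.006,0.125],[0.006,-0.006,0.125],[0.006,-0.006,0.125]], "twist": [[0.002,0,0.005],[0.002,0,0.005],[0.002,0,0.005],[0.002,0,0.005]], "gripper": [-1,-1,-1,-1]}}

```text
time_s: 42.35
tcp_pos: [0.5478, 0.0183, 0.0982]
orientation: [[-0.997, 0.075, 0.002], [0.075, 0.997, -0.0], [-0.002, -0.0, -1.0]]
contact_force: [0.6, 0.3, -1.8]
grip_width: 0.0351
grasp_force: 62.1
```

Run:
```python
from h import *
plan([[(.548,.0200,.094,175.9),(.548,.02,.0715,175.9)]])
```

```text
t42.4 tcp [0.5478 0.0183 0.0982] thx 175.7 w 0.0351 F [ 0.6  0.3 -1.8] gf 62.1
 call 0 off [-0.0, 0.006, 0.014] twist [-0.0, 0.001, -0.001] dist rows 0.1
 call 0 off [-0.0, 0.006, 0.089] twist [-0.0, 0.001, -0.001] dist rows 0.5
```

>>> {"fn": "step_arm", "kwargs": {"offset": [[0,0.005,0.009],[0,0.005,0.02],[0,0.005,0.032],[0,0.005,0.044],[0,0.005,0.056],[0,0.005,0.068],[0,0.005,0.08],[0,0.005,0.091],[0,0.005,0.091]], "twist": [[0,0,-0.001],[0,0,-0.001],[0,0,-0.001],[0,0,-0.001],[0,0,-0.001],[0,0,-0.001],[0,0,-0.001],[0,0,-0.001],[0,0,-0.001]], "gripper": [-1,-1,-1,-1,-1,-1,-1,-1,-1]}}

```text
time_s: 43.25
tcp_pos: [0.5478, 0.0194, 0.0739]
orientation: [[-0.997, 0.074, 0.001], [0.074, 0.997, 0.0], [-0.001, 0.0, -1.0]]
contact_force: [-10.5, -1.2, 23.4]
grip_width: 0.0352
grasp_force: 65.7
```

>>> {"fn": "step_arm", "kwargs": {"offset": [[0,0,0],[0,0,0],[0,0,0],[0,0,0],[0,0,-0.15],[0,0,-0.3],[0,0,-0.4],[0,0,-0.4]], "twist": [[0,0,0],[0,0,0],[0,0,0],[0,0,0],[0,0,0],[0,0,0],[0,0,0],[0,0,0]], "gripper": [1,1,1,1,1,1,1,1]}}

```text
time_s: 44.05
tcp_pos: [0.5506, 0.0195, 0.1952]
orientation: [[-0.997, 0.073, 0.011], [0.073, 0.997, 0.0], [-0.011, 0.001, -1.0]]
contact_force: [0.5, -0.2, 0.8]
grip_width: 0.0852
grasp_force: 0.0
```

>>> {"fn": "step_arm", "kwargs": {"offset": [[0.006,0.315,0.012],[0.006,0.315,0.012],[0.006,0.315,0.012],[0.006,0.315,0.012],[0.006,0.315,0.012],[0.006,0.315,0.012],[0.006,0.315,0.012],[0.006,0.315,0.012],[0.006,0.315,0.012],[0.006,0.315,0.012],[0.006,0.315,0.012],[0.006,0.315,0.012]], "twist": [[0.003,0.002,0.499],[0.003,0.002,0.499],[0.003,0.002,0.499],[0.003,0.002,0.499],[0.003,0.002,0.499],[0.003,0.002,0.499],[0.003,0.002,0.499],[0.003,0.002,0.499],[0.003,0.002,0.499],[0.003,0.002,0.499],[0.003,0.002,0.499],[0.003,0.002,0.499]], "gripper": [0,0,0,0,0,0,0,0,0,0,0,0]}}

```text
time_s: 45.25
tcp_pos: [0.552, 0.1135, 0.1857]
orientation: [[0.069, 0.998, -0.01], [0.998, -0.069, -0.003], [-0.004, -0.01, -1.0]]
contact_force: [-0.3, -0.5, -0.3]
grip_width: 0.0426
grasp_force: 0.0
```

Run:
```python
from h import *
plan([[(.557,.1142,.1,86),(.557,.1142,.075,86)]])
b=grab('side')
cv2.imwrite('pics/c11.png',np.clip(cv2.resize(b['pixels'][120:270,230:400,::-1],(680,600),interpolation=cv2.INTER_CUBIC)*1.4,0,255).astype(np.uint8))
```

```text
t45.2 tcp [0.552  0.1135 0.1857] thx 86.0 w 0.0426 F [-0.3 -0.5 -0.3] gf 0.0
 call 0 off [0.005, 0.019, 0.285] twist [-0.003, 0.001, 0.0] dist rows 1.7
 call 0 off [0.005, 0.02, 0.369] twist [-0.003, 0.001, 0.0] dist rows 0.5
```

View pics/c11.png

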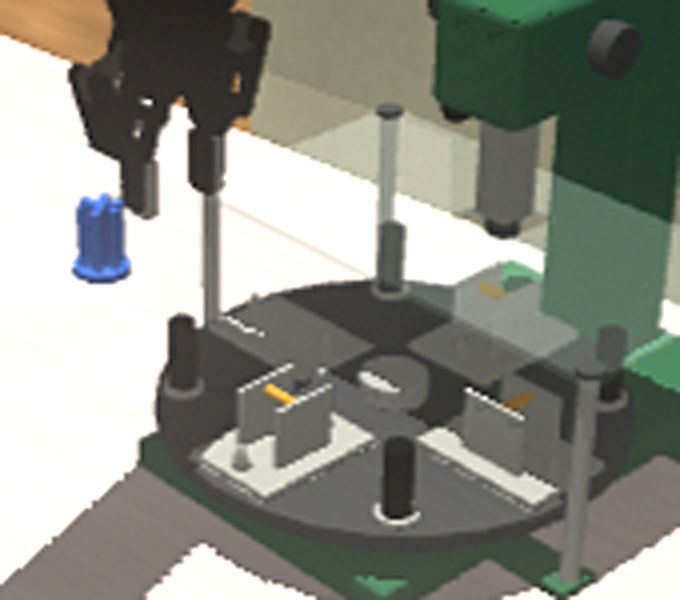

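The three bare brackets are seated at front (280,440), right (500,450) and back (495,300), and the left nest is empty. One last index.

>>> {"fn": "step_arm", "kwargs": {"offset": [[0.005,0.019,0.1],[0.005,0.019,0.2],[0.005,0.019,0.28],[0.005,0.02,0.33],[0.005,0.02,0.369],[0.005,0.02,0.369],[0.005,0.02,0.369],[0.005,0.02,0.369],[0.005,0.02,0.369],[0.005,0.02,0.369],[0.005,0.02,0.369]], "twist": [[-0.003,0.001,0],[-0.003,0.001,0],[-0.003,0.001,0],[-0.003,0.001,0],[-0.003,0.001,0],[-0.003,0.001,0],[-0.003,0.001,0],[-0.003,0.001,0],[-0.003,0.001,0],[-0.003,0.001,0],[-0.003,0.001,0]], "gripper": [0,0,0,0,0,0,-1,-1,-1,-1,-1]}}

```text
time_s: 46.4
tcp_pos: [0.5575, 0.1153, 0.0771]
orientation: [[0.069, 0.998, 0.001], [0.998, -0.069, 0.002], [0.002, 0.001, -1.0]]
contact_force: [-4.7, 2.6, 6.1]
grip_width: 0.0159
grasp_force: 58.7
```

>>> {"fn": "step_arm", "kwargs": {"offset": [[-0.022,-0.021,0],[-0.046,-0.04,0],[-0.072,-0.058,0],[-0.098,-0.074,0],[-0.125,-0.088,0],[-0.153,-0.1,0],[-0.182,-0.11,0],[-0.212,-0.118,0],[-0.242,-0.123,0],[-0.273,-0.127,0],[-0.303,-0.128,0],[-0.334,-0.128,0]], "twist": [[0,0,-0.022],[0,0,-0.044],[0,0,-0.067],[0,0,-0.089],[0,0,-0.111],[0,0,-0.133],[0,0,-0.156],[0,0,-0.178],[0,0,-0.2],[0,0,-0.222],[0,0,-0.244],[0,0,-0.267]], "gripper": [-1,-1,-1,-1,-1,-1,-1,-1,-1,-1,-1,-1]}}

```text
time_s: 47.6
tcp_pos: [0.5089, 0.017, 0.0771]
orientation: [[-0.698, 0.716, -0.006], [0.716, 0.698, 0.0], [0.004, -0.004, -1.0]]
contact_force: [-13.4, -1.1, 16.5]
grip_width: 0.0157
grasp_force: 61.4
```

>>> {"fn": "step_arm", "kwargs": {"offset": [[-0.022,-0.021,0],[-0.046,-0.04,0],[-0.072,-0.058,0],[-0.098,-0.074,0],[-0.125,-0.088,0],[-0.153,-0.1,0],[-0.182,-0.11,0],[-0.212,-0.118,0],[-0.242,-0.123,0],[-0.273,-0.127,0],[-0.276,-0.127,0]], "twist": [[0,0,-0.022],[0,0,-0.044],[0,0,-0.067],[0,0,-0.089],[0,0,-0.111],[0,0,-0.133],[0,0,-0.156],[0,0,-0.178],[0,0,-0.2],[0,0,-0.222],[0,0,-0.225]], "gripper": [-1,-1,-1,-1,-1,-1,-1,-1,-1,-1,-1]}}

```text
time_s: 48.7
tcp_pos: [0.5405, -0.0743, 0.0771]
orientation: [[-0.995, 0.095, -0.004], [0.095, 0.995, -0.005], [0.003, -0.005, -1.0]]
contact_force: [-12.2, -6.3, 16.7]
grip_width: 0.0162
grasp_force: 61.4
```

>>> {"fn": "step_arm", "kwargs": {"offset": [[0,0,0],[0,0,0],[0,0,0],[0,0,0],[0,0,-0.1],[0,0,-0.25],[0,0,-0.38],[0.3,-0.3,-0.5],[0.3,-0.3,-0.5],[0.3,-0.3,-0.5],[0.3,-0.3,-0.5],[0.3,-0.3,-0.5]], "twist": [[0,0,0],[0,0,0],[0,0,0],[0,0,0],[0,0,0],[0,0,0],[0,0,0],[0,0,0],[0,0,0],[0,0,0],[0,0,0],[0,0,0]], "gripper": [0,0,0,0,0,0,0,0,0,0,0,0]}}

```text
time_s: 49.9
tcp_pos: [0.4446, -0.15, 0.2263]
orientation: [[-0.995, 0.096, 0.003], [0.096, 0.995, 0.001], [-0.003, 0.001, -1.0]]
contact_force: [0.6, 0.5, -0.3]
grip_width: 0.0426
grasp_force: 0.0
```

Run:
```python
from h import *
plan([[]]);b=grab('side')
cv2.imwrite('pics/c12.png',np.clip(cv2.resize(b['pixels'][:,:,::-1],(800,600),interpolation=cv2.INTER_CUBIC)*1.2,0,255).astype(np.uint8))
```

```text
t49.9 tcp [ 0.4446 -0.15    0.2263] thx 174.5 w 0.0426 F [ 0.6  0.5 -0.3] gf 0.0
```

View pics/c12.png

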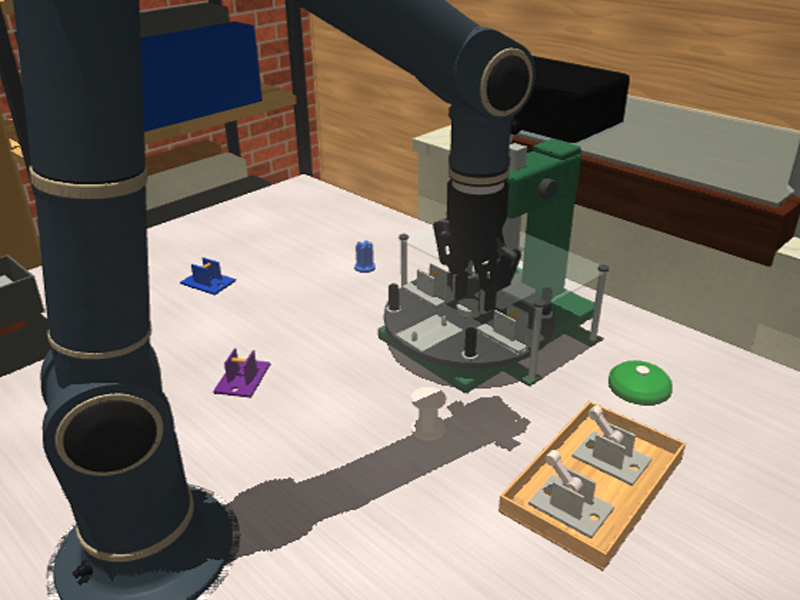

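The front nest is empty with pins at (415,338) and (443,322), the loaded brackets are under the guard, both finished brackets stand in the tray, and the loose parts are untouched. I'll settle, check the posts against the first picture, then hand in.

>>> {"fn": "step_arm", "kwargs": {"offset": [[0,0,0],[0,0,0],[0,0,0],[0,0,0],[0,0,0]], "twist": [[0,0,0],[0,0,0],[0,0,0],[0,0,0],[0,0,0]], "gripper": [0,0,0,0,0]}}

```text
time_s: 50.45
tcp_pos: [0.4445, -0.1498, 0.2258]
orientation: [[-0.996, 0.094, 0.001], [0.094, 0.996, 0.001], [-0.001, 0.001, -1.0]]
contact_force: [0.1, 1.0, 0.2]
grip_width: 0.0432
grasp_force: 0.0
```

Run:
```python
from h import *
i=grab('side')['pixels'];i0=cv2.imread('pics/side0.png')[:,:,::-1]
for n,s in(('postL',np.s_[195:222,266:284]),('postR',np.s_[225:255,318:340])):
    A=i[s].mean(2)<60;B=i0[s].mean(2)<60
    print(n,np.argwhere(A).mean(0)-np.argwhere(B).mean(0),A.sum(),B.sum(),cv2.phaseCorrelate(i0[s].mean(2).astype(np.float32),i[s].mean(2).astype(np.float32)))
print(env.close_job())
```

```text
postL [-0.61251167 -0.0280112 ] 119 126 ((-0.07988554101555323, 0.22296636335392428), 1.092479453655918)
postR [ 0.48642534 -0.73855204] 200 221 ((-0.4259688419353811, 0.020411438069208643), 0.9668022864394717)
the job is handed in; nothing more can be done
None
```

The changeover is done and handed in at about 50 s: both finished brackets stand in the tray, all three bare brackets sit flush in their nests under the guard, and the dial is clicked in with the empty nest at the front. The hand-in returned no verdict.

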